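# Put the padlocks back on their own hooks of the lockout rack

## Robot

A 6-joint arm with a two-finger parallel gripper is mounted at the origin on the work surface. World frame = base frame: x ahead of the robot, y to its left, z up, the work surface at z = 0. Lengths are in m, angles in rad, forces in N, time in s.
With the tool pointing down it reaches from about 0.325 to 0.85 m from the base axis. Payload 15.5 kg.
Tool frame: the origin (TCP) lies midway between the tips of the shut fingers; the grasp point (between the pads) lies 19 mm behind it; x points along the fingers, z is the direction in which the jaws open and shut, and the axes are right-handed (so a half turn about x gives the same grasp; the last joint's range is limited). The gripper opens to 91 mm and grips with 3 to 60 N. Pads are 32 mm wide; open, the fingers measure 118 mm over their backs; the gripper's body (76 mm by 178 mm) begins 60 mm behind the grasp point.
Start: joints at [1.069, 0.494, 1.345, -0, 1.302, -0.096], TCP at [0.247, 0.574, 0.18] pointing down, gripper open.
Joint ranges: [-2.91, 2.91], [-0.82, 2.16], [0.22, 2.67], [-1.22, 4.37], [0.12, 2.79], [-3.08, 3.08]. Speed limits (rad/s): [1.89, 1.89, 2.57, 3.01, 3.01, 3.01].

## Interface

Orientations are given as a unit quaternion [w, x, y, z].
In Python, from workcell import observe, read_camera, finish_job gives the robot as it stands.
- The arm moves only by the shell command python3 -m jog 'ROWS' [OPENING] [FORCE]. ROWS is JSON, a list of rows, each an object with "slide": the shift along the tool's x, y, z in mm, a list of three; "delta_rot": the turn, a rotation vector about the tool's x, y, z in degrees, a list of three. A call has 1 to 20 rows; each row is the pose to reach, as a shift and turn from the pose commanded when the call began, along the tool's axes at that moment; what a row does not reach only later rows make up. A row lasts 1/8 s, in which the tool goes at most 62.5 mm and 10.7 degrees, less where a joint would pass 70% of its speed; a pose out of reach is approached as far as the arm can. A call with a gripper value outside its range is refused whole. OPENING is the finger opening in mm, from 0 to 91.2, set as the call begins (- or left out, the last holds). The fingers move at their own pace and stop on an object; FORCE is the grip in N (left out, the last holds). Time passes only in rows, so rows that repeat a pose let the fingers close. It gives the time, the measured TCP pose, the force and the opening at its end, in the units of the state.
- observe(): the state, without advancing time (a new reading comes with each control period).
- read_camera(name): name is "side" or "top"; returns a dict with "image" (400x640x3 uint8, blue, green, red), "range_z" (400x640 float32, m along the optical axis (not along the pixel's ray), 0 where there is no reading), "fov_y" (degrees; the focal length in pixels is half the picture's height over the tangent of half this angle, whatever the lens; pixels are square), "cx", "cy" (the principal point, pixels), "k1" (the pictures are not rectified: a ray, as slopes to the right and down, at radius r is drawn at 1 + k1 r^2 times it, then the intrinsics apply), "camera_from_world" (4x4, takes a point from world to camera coordinates). Camera axes: x right, y up, looking along -z (the intrinsics and any distortion apply to the point x, -y, -z); pixel columns grow to the right and rows downward; lengths in m; the calibration is good to about 2 mm. A picture is of the moment at which its call begins.
- finish_job(): hands the job in, once; it reports no verdict.
The state is a dict: "clock": time; "joints": joint angles; "joint_vel": joint speeds; "joint_efforts": joint torques, N m; "tcp_pos": TCP position; "ee_rot": TCP orientation; "force": force on the tool from outside, world axes, zero at the start; "wrist_torque": the same for the moment, N m; "opening": opening from 0.0 (shut) to 1.0 (fully open).
Only numpy, scipy, OpenCV 4.12 (cv2) and the standard library are available. Lean on these libraries where they do the work, as an engineer would, in place of code of your own. Each camera call takes 0.05 s, during which the arm holds its last target.

## Task

On the lock rack each padlock belongs on the hook of its own colour, but the blue one was hung on the red hook and the red one was left standing on the bench among the stock. Hang the blue padlock on the blue hook and the red padlock on the red hook by their shackles, and let them come to rest there; do not drop either or knock it over. Leave the green and yellow padlocks hanging where they are and do not shift the cartons or the can.

Things in the scene. Friction and masses are not known exactly. Their poses are not given: they have to be found in the camera images.
- lock_red: red lockout padlock, about 0.13 kg, body 20 (x) by 40 (y) by 44 mm high; 6 mm steel shackle above it in the y-z plane, its opening (hook passes along x) 20 mm wide, from z = 44 to 68 mm; whole height 74. Front and back alike. Origin: centre of underside. Stands on the bench, yaw within 50 degrees, a carton 10 to 27 mm off each broad face; the +y and -y ends are free
- lock_blue: blue lockout padlock, about 0.13 kg, body 20 (x) by 40 (y) by 44 mm high; 6 mm steel shackle above it in the y-z plane, its opening (hook passes along x) 20 mm wide, from z = 44 to 68 mm; whole height 74. Front and back alike. Origin: centre of underside. At the start hangs on the red hook, 35 to 55 mm out from the saddle.
- lock_green: green lockout padlock, about 0.13 kg, body 20 (x) by 40 (y) by 44 mm high; 6 mm steel shackle above it in the y-z plane, its opening (hook passes along x) 20 mm wide, from z = 44 to 68 mm; whole height 74. Front and back alike. Origin: centre of underside. Hangs on the green hook and stays there.
- lock_yellow: yellow lockout padlock, about 0.13 kg, body 20 (x) by 40 (y) by 44 mm high; 6 mm steel shackle above it in the y-z plane, its opening (hook passes along x) 20 mm wide, from z = 44 to 68 mm; whole height 74. Front and back alike. Origin: centre of underside. Hangs on the yellow hook and stays there.
- lock_red_eye (a point): top of the red padlock's shackle opening: the middle of the bow's underside, 68 mm above the padlock's origin; axes as the padlock's
- lock_blue_eye (a point): the same point of the blue padlock
- hook_red: fixed red hook: saddle block 36 mm wide, 25 high on the rail; level 6 mm rod along its -x (to the robot), straight to x = -70 mm, then bent up to end at x = -79, its top there 7 mm above the straight part's. Origin: saddle's front face, on the rod's axis, 160 mm up. A hung padlock's origin is 65 mm lower. Hooks 90 mm apart, parallel; colours' places vary
- hook_blue: fixed blue hook: saddle block 36 mm wide, 25 high on the rail; level 6 mm rod along its -x (to the robot), straight to x = -70 mm, then bent up to end at x = -79, its top there 7 mm above the straight part's. Origin: saddle's front face, on the rod's axis, 160 mm up. A hung padlock's origin is 65 mm lower. Hooks 90 mm apart, parallel; colours' places vary
- hook_green: fixed green hook: saddle block 36 mm wide, 25 high on the rail; level 6 mm rod along its -x (to the robot), straight to x = -70 mm, then bent up to end at x = -79, its top there 7 mm above the straight part's. Origin: saddle's front face, on the rod's axis, 160 mm up. A hung padlock's origin is 65 mm lower. Hooks 90 mm apart, parallel; colours' places vary
- hook_yellow: fixed yellow hook: saddle block 36 mm wide, 25 high on the rail; level 6 mm rod along its -x (to the robot), straight to x = -70 mm, then bent up to end at x = -79, its top there 7 mm above the straight part's. Origin: saddle's front face, on the rod's axis, 160 mm up. A hung padlock's origin is 65 mm lower. Hooks 90 mm apart, parallel; colours' places vary
- rack: fixed rack: rail 16 by 20 mm, 420 long, along its y at 160 mm height behind the hooks' front faces; 20 mm posts at y = -200 and +200 mm; flat feet there, x from -67 to +63 mm, 8 mm high; tie bar near the bench. Highest point 173 mm. Origin: on the bench at mid-length, below the hooks' front faces
- carton_white: loose white carton with a blue band, 60 (x) by 90 (y) by 50 mm high, beyond the red padlock; origin: centre of its underside
- carton_orange: loose orange carton with a black band, 50 (x) by 75 (y) by 55 mm high, on the near side of the red padlock; origin: centre of its underside
- can: loose upright can with a blue label, 60 mm across, 155 mm high, standing in front of the rack; origin: centre of its underside

How it is judged:
At the end, for the whole second after the job is handed in: Blue padlock on blue hook, red on red: eye within 7 mm sideways of the rod's axis, -3 to +8 mm in height (+3 at rest), 8 to 74 mm from the saddle; upright within 0.25 rad, under 0.05 m/s. Green and yellow padlocks within 20 mm, cartons and can within 15 mm of their starts (x of lock_blue_eye in the frame of hook_blue between -0.074 and -0.008 m and y of lock_blue_eye in the frame of hook_blue between -0.007 and 0.007 m and z of lock_blue_eye in the frame of hook_blue between -0.003 and 0.008 m and angle between each of lock_blue, lock_red's own z axis and vertical below 0.25 rad and linear speed of each of lock_blue, lock_red below 0.05 m/s and x of lock_red_eye in the frame of hook_red between -0.074 and -0.008 m and y of lock_red_eye in the frame of hook_red between -0.007 and 0.007 m and z of lock_red_eye in the frame of hook_red between -0.003 and 0.008 m and distance of each of lock_green, lock_yellow from where it was at the start of the episode below 0.02 m and distance of each of carton_white, carton_orange, can from where it was at the start of the episode below 0.015 m); the robot touches nothing.
It fails at once if the red or blue padlock is knocked or turned over (over 1.2 rad from upright) (angle between any of lock_red, lock_blue's own z axis and vertical above 1.2 rad).
It fails at once if the red or blue padlock is dropped (faster than 0.8 m/s with its underside less than 60 mm above the bench) ((height (world z) of lock_red below 0.06 m and linear speed of lock_red above 0.8 m/s) or (height (world z) of lock_blue below 0.06 m and linear speed of lock_blue above 0.8 m/s)).
It fails at once if the green or yellow padlock is shifted by more than 20 mm (distance of any of lock_green, lock_yellow from where it was at the start of the episode above 0.02 m).
It fails at once if a carton or the can is shifted by more than 15 mm (distance of any of carton_white, carton_orange, can from where it was at the start of the episode above 0.015 m).
It fails at once if a carton or the can is tipped by more than 0.3 rad (angle between any of carton_white, carton_orange, can's own z axis and vertical above 0.3 rad).
It also fails if it takes over 67 s, if anything falls off the work surface, if the arm or the gripper's body presses on something with over 40 N, if the wrist force passes 120 N, or if a joint passes its speed limit or range.

## Working session

There is one attempt and no reset: what is moved stays moved. The work goes in short steps, Python scripts to look and compute and a shell command to move; the robot and the scene stay as the last step left them, time stands still between calls to the robot, and variables do not carry over. Pictures are saved under pics/ and viewed, and the job is handed in when it is done.

```bash
ls; mkdir -p pics
cat > h.py <<'E'
import numpy as np,cv2
from workcell import observe,read_camera
def grab(n):
    c=read_camera(n); np.save(f'/tmp/{n}.npy',c,allow_pickle=True); return c
def load(n): return np.load(f'/tmp/{n}.npy',allow_pickle=True).item()
def world(c,u=None,v=None):
    h,w=c['range_z'].shape
    if u is None: u,v=np.meshgrid(np.arange(w),np.arange(h))
    u=np.asarray(u);v=np.asarray(v)
    f=h/2/np.tan(np.radians(c['fov_y'])/2)
    x=(u-c['cx'])/f;y=(v-c['cy'])/f
    sx,sy=x.copy().astype(float),y.copy().astype(float)
    for _ in range(10):
        r2=sx*sx+sy*sy; sx=x/(1+c['k1']*r2); sy=y/(1+c['k1']*r2)
    d=c['range_z'][v.astype(int),u.astype(int)]
    P=np.stack([sx*d,-sy*d,-d,np.ones_like(d)],-1)
    return (P@np.linalg.inv(c['camera_from_world']).T)[...,:3],d
def proj(c,p):
    p=np.atleast_2d(p); q=np.c_[p,np.ones(len(p))]@np.array(c['camera_from_world']).T
    f=200/np.tan(np.radians(c['fov_y'])/2)
    sx=q[:,0]/-q[:,2]; sy=-q[:,1]/-q[:,2]; k=1+c['k1']*(sx**2+sy**2)
    return np.c_[sx*k*f+c['cx'],sy*k*f+c['cy']]
E
python3 - <<'E'
from h import *
print(observe())
for n in('side','top'):
    c=grab(n);cv2.imwrite(f'pics/{n}0.png',c['image']);print(n,c['fov_y'],c['cx'],c['cy'],c['k1'],np.linalg.inv(c['camera_from_world']).round(3).tolist())
E
```

```text
pics
{'clock': 0.0, 'joints': array([ 1.06851177e+00,  4.94214539e-01,  1.34613860e+00, -1.30023422e-05,
        1.30248449e+00, -9.55092177e-02]), 'joint_vel': array([-0.00232216,  0.00030914, -0.00156221,  0.00203165, -0.00153738,
        0.00061561]), 'joint_efforts': array([-3.30846487e-03, -8.78811550e+01, -3.81858301e+01,  7.04639498e-02,
        5.33178833e-02, -1.14330414e-04]), 'tcp_pos': array([0.24708282, 0.57362443, 0.17891626]), 'ee_rot': array([ 0.59030032, -0.38891046,  0.59107436,  0.38849104]), 'force': array([0.84391415, 1.20469279, 0.44525304]), 'wrist_torque': array([-0.00721058, -0.0219396 , -0.03401609]), 'opening': 1.001051192310267}
side 57.15564010124423 323.3574592461941 203.5518006879641 -0.028086452795017373 [[0.705, 0.521, -0.482, 0.179], [-0.709, 0.502, -0.495, -0.422], [-0.016, 0.691, 0.723, 0.678], [0.0, 0.0, 0.0, 1.0]]
top 52.36693297531567 318.19428030329686 204.53169757753028 -0.023366393727514898 [[-0.009, 0.997, -0.083, 0.465], [-1.0, -0.01, -0.011, -0.026], [-0.012, 0.083, 0.996, 1.079], [0.0, 0.0, 0.0, 1.0]]
```

View pics/side0.png

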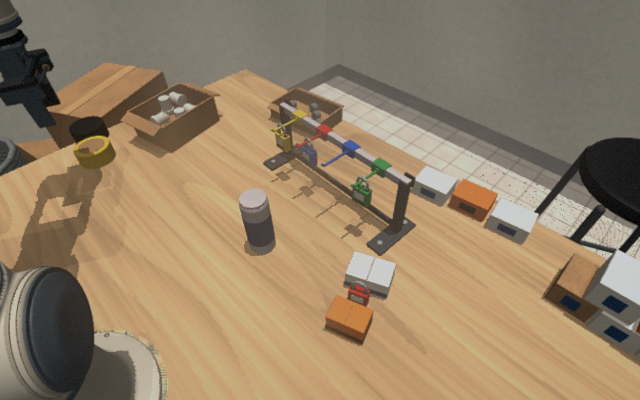

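View pics/top0.png

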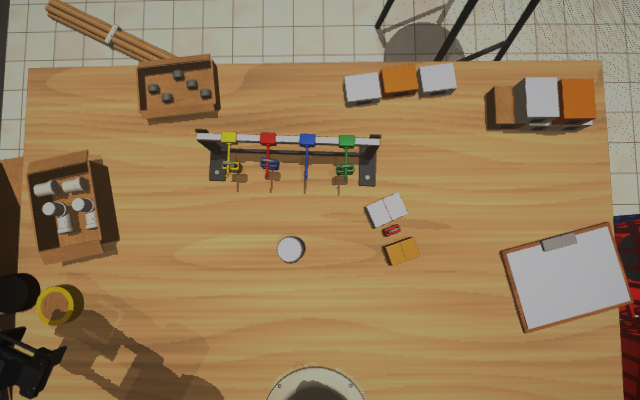

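The top view shows the hooks left to right as yellow (229,138), red (268,138), blue (307,140) and green (347,141). The blue padlock hangs at (268,163) on the red rod. The red padlock is at (391,230) between the white carton (386,210) and the orange one (402,250), and the can is at (291,249). Next I'll look at enlarged crops and measure.

Run:
```python
from h import *
c=load('top')
a=cv2.resize(c['image'][120:200,190:390],None,fx=4,fy=4,interpolation=cv2.INTER_CUBIC);cv2.imwrite('pics/a.png',a)
a=cv2.resize(c['image'][185:275,350:450],None,fx=6,fy=6,interpolation=cv2.INTER_CUBIC);cv2.imwrite('pics/b.png',a)
P,d=world(c)
def seg(P,d,m,z0,z1,x=(.3,1)):
    return P[m&(d>0)&(P[...,2]>z0)&(P[...,2]<z1)]
hsv=cv2.cvtColor(c['image'],cv2.COLOR_BGR2HSV)
cols={'yellow':(22,35),'blue':(108,125),'green':(50,75),'red':None}
m0=np.zeros(d.shape,bool);m0[125:275,190:450]=1
H=hsv[...,0]; S=hsv[...,1]
def cm(n):
    if n=='red': return ((H<6)|(H>174))&(S>140)
    a,b=cols[n]; return (H>=a)&(H<=b)&(S>130)
for n in cols:
  print(n)
  for z0,z1 in((.03,.08),(.08,.13),(.13,.157),(.157,.168),(.168,.18)):
    q=seg(P,d,cm(n)&m0,z0,z1)
    if len(q): print(z0,len(q),q.mean(0).round(4),q.min(0).round(4),q.max(0).round(4))
# rail line
for n,(u,v) in dict(w=(386,210),o=(402,250),can=(291,249)).items():
    p=P[v,u];m=m0&(abs(P[...,2]-p[2])<.006)&(np.linalg.norm(P[...,:2]-p[:2],axis=-1)<.065)&(d>0)
    q=P[m]; r=cv2.minAreaRect((q[:,:2]*1000).astype(np.float32)); print(n,p.round(4),len(q),r)
m=m0&(P[...,2]>.02)&(P[...,2]<.1)&(np.linalg.norm(P[...,:2]-P[230,391,:2],axis=-1)<.03)&cm('red')
q=P[m];print('redlock',len(q),q.mean(0),cv2.minAreaRect((q[:,:2]*1000).astype(np.float32)),q[:,2].max())
```

```text
yellow
0.03 2 [0.6998 0.2245 0.0302] [0.6958 0.2244 0.0302] [0.7038 0.2245 0.0302]
0.08 2 [0.6294 0.2059 0.1157] [0.6292 0.2039 0.1071] [0.6297 0.208  0.1243]
0.13 63 [0.6362 0.1875 0.1391] [0.6282 0.1719 0.1336] [0.6484 0.2095 0.1421]
0.157 69 [0.653  0.1902 0.1637] [0.6125 0.1771 0.1597] [0.6868 0.1991 0.168 ]
0.168 163 [0.6958 0.1886 0.1726] [0.6076 0.1719 0.1683] [0.7112 0.2053 0.1768]
blue
0.13 43 [0.6413 0.0977 0.1391] [0.6348 0.0826 0.1351] [0.6547 0.1182 0.1422]
0.157 62 [0.644  0.0108 0.1633] [0.6037 0.0042 0.1597] [0.6782 0.014  0.1676]
0.168 168 [0.6878 0.0086 0.1726] [ 0.5989 -0.0075  0.1683] [0.702  0.0246 0.1777]
green
0.13 34 [ 0.625  -0.0768  0.1385] [ 0.6191 -0.0952  0.1353] [ 0.638  -0.0599  0.1427]
0.157 56 [ 0.6411 -0.0789  0.1636] [ 0.6005 -0.087   0.1598] [ 0.6764 -0.0641  0.1679]
0.168 151 [ 0.6841 -0.0806  0.173 ] [ 0.5957 -0.0958  0.1687] [ 0.6987 -0.066   0.1775]
red
0.03 78 [ 0.4876 -0.1954  0.0436] [ 0.4719 -0.2188  0.0312] [0.6943 0.1215 0.0677]
0.08 1 [0.6361 0.1133 0.1062] [0.6361 0.1133 0.1062] [0.6361 0.1133 0.1062]
0.13 1 [0.6543 0.1065 0.1378] [0.6543 0.1065 0.1378] [0.6543 0.1065 0.1378]
0.157 74 [0.6468 0.1003 0.1634] [0.6071 0.0936 0.1583] [0.683  0.106  0.1677]
0.168 166 [0.6909 0.0985 0.1728] [0.6022 0.0814 0.1682] [0.7059 0.1157 0.1772]
w [ 0.535  -0.1857  0.0512] 867 ((521.7639770507812, -194.66055297851562), (91.9985580444336, 90.50931549072266), 23.283872604370117)
o [ 0.4342 -0.2225  0.0571] 605 ((447.6480407714844, -219.6064453125), (84.30782318115234, 75.81112670898438), 17.75507926940918)
can [0.4416 0.0469 0.1558] 462 ((441.6607360839844, 50.36613845825195), (52.476985931396484, 54.05110168457031), 89.64398193359375)
redlock 77 [ 0.48491857 -0.19949434  0.04375819] ((484.906982421875, -200.98922729492188), (19.344173431396484, 37.096046447753906), 20.003345489501953) 0.06765219670894163
```

View pics/a.png

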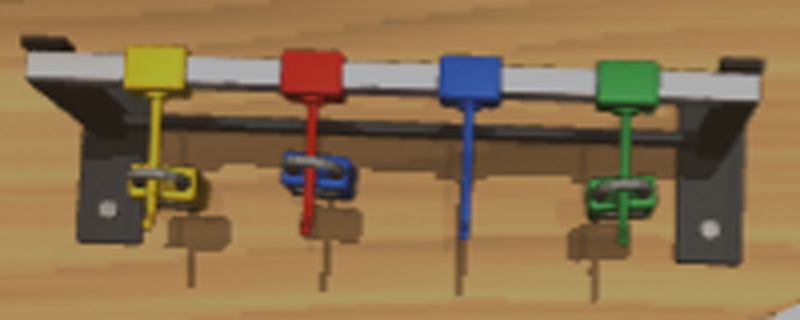

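View pics/b.png

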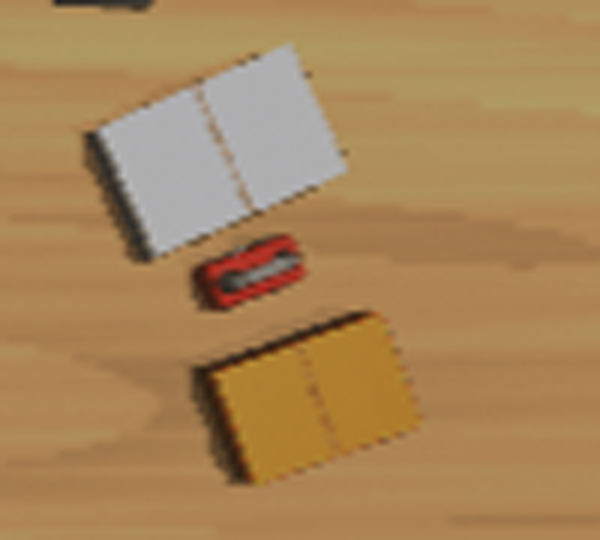

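```bash
cat >> h.py <<'E'
cols={'yellow':(22,35),'blue':(108,125),'green':(50,75),'red':None}
def cm(c,n):
    hsv=cv2.cvtColor(c['image'],cv2.COLOR_BGR2HSV);H=hsv[...,0];S=hsv[...,1]
    if n=='red': return ((H<6)|(H>174))&(S>130)
    a,b=cols[n]; return (H>=a)&(H<=b)&(S>110)
E
python3 - <<'E'
from h import *
from scipy.spatial.transform import Rotation as R
c=grab('side')
cv2.imwrite('pics/c.png',cv2.resize(c['image'][90:260,230:430],None,fx=4,fy=3.5,interpolation=cv2.INTER_CUBIC))
cv2.imwrite('pics/d.png',cv2.resize(c['image'][240:350,310:420],None,fx=5,fy=5,interpolation=cv2.INTER_CUBIC))
for cn in('side','top'):
  c=load(cn);P,d=world(c)
  for n in cols:
    m=cm(c,n)&(d>0)&(abs(P[...,2]-.1615)<.0065)&(P[...,0]>.58)&(P[...,0]<.676)&(abs(P[...,1]-.06)<.2)
    q=P[m]
    if len(q)>8:
      k=np.polyfit(q[:,0]-.64,q[:,1],1); print(cn,n,len(q),'y at x=.64',k[1].round(4),'slope',k[0].round(3),'xmin',q[:,0].min().round(4))
    m=cm(c,n)&(d>0)&(P[...,2]>.08)&(P[...,2]<.1425)&(P[...,0]>.58)&(P[...,0]<.69)&(abs(P[...,1]-.06)<.2)
    q=P[m]
    if len(q): print('   body',len(q),q.mean(0).round(4),q.min(0).round(4),q.max(0).round(4))
  m=cm(c,'red')&(d>0)&(P[...,2]>.005)&(P[...,2]<.08)&(abs(P[...,0]-.485)<.04)&(abs(P[...,1]+.2)<.04)
  q=P[m];t=q[q[:,2]>.035];print('redlock',len(q),q.mean(0).round(4),'top',len(t),t.mean(0).round(4),cv2.minAreaRect((t[:,:2]*1000).astype(np.float32)))
  # steel shackle
  m=(d>0)&(P[...,2]>.062)&(P[...,2]<.08)&(abs(P[...,0]-.485)<.04)&(abs(P[...,1]+.2)<.04)
  q=P[m];print('shackle',len(q),q.mean(0).round(4),q.min(0).round(4),q.max(0).round(4)) if len(q) else 0
o=observe();print(R.from_quat(o['ee_rot'],scalar_first=True).as_matrix().round(3))
E
```

```text
side yellow 37 y at x=.64 0.19 slope -0.026 xmin 0.6113
   body 39 [0.6349 0.1886 0.1384] [0.6276 0.1712 0.1298] [0.6465 0.2063 0.1415]
side blue 21 y at x=.64 0.0094 slope -0.041 xmin 0.6152
   body 7 [ 0.6243 -0.0925  0.1391] [ 0.6208 -0.0982  0.1366] [ 0.6303 -0.081   0.1407]
side red 33 y at x=.64 0.0994 slope -0.034 xmin 0.6083
redlock 134 [ 0.4833 -0.205   0.0435] top 130 [ 0.4833 -0.2045  0.0439] ((484.40582275390625, -202.94711303710938), (18.960771560668945, 39.38079833984375), 16.796796798706055)
shackle 53 [ 0.4843 -0.2039  0.0698] [ 0.4777 -0.2161  0.0628] [ 0.4917 -0.1898  0.0752]
top yellow 59 y at x=.64 0.1824 slope -1.028 xmin 0.6125
   body 68 [0.6355 0.176  0.1375] [ 0.6201 -0.0965  0.0986] [0.6484 0.2095 0.1421]
top blue 61 y at x=.64 0.011 slope -0.051 xmin 0.6037
   body 56 [0.6421 0.0971 0.139 ] [0.6348 0.0805 0.1351] [0.6547 0.1182 0.1422]
top green 64 y at x=.64 -0.0792 slope -0.039 xmin 0.6005
   body 62 [ 0.6265 -0.0766  0.1382] [ 0.6191 -0.0974  0.108 ] [ 0.6381 -0.0599  0.1424]
top red 61 y at x=.64 0.1005 slope -0.041 xmin 0.6071
   body 2 [0.6452 0.1099 0.122 ] [0.6361 0.1065 0.1062] [0.6543 0.1133 0.1378]
redlock 78 [ 0.485  -0.1994  0.0437] top 77 [ 0.485  -0.1996  0.0439] ((484.906982421875, -200.98922729492188), (19.344173431396484, 37.096046447753906), 20.003345489501953)
shackle 29 [ 0.4845 -0.2008  0.0701] [ 0.4791 -0.2149  0.0637] [ 0.4914 -0.1875  0.0776]
[[-0.    -0.918  0.396]
 [-0.001  0.396  0.918]
 [-1.     0.    -0.001]]
```

View pics/c.png

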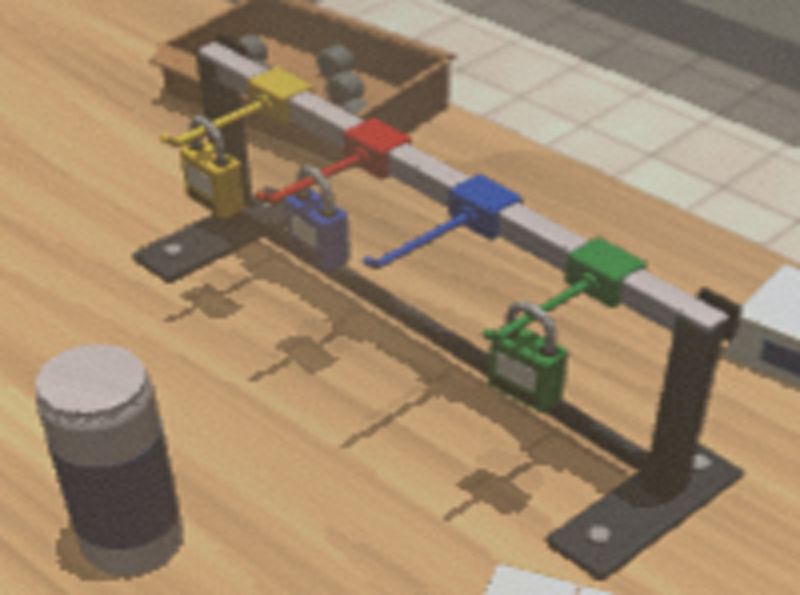

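View pics/d.png

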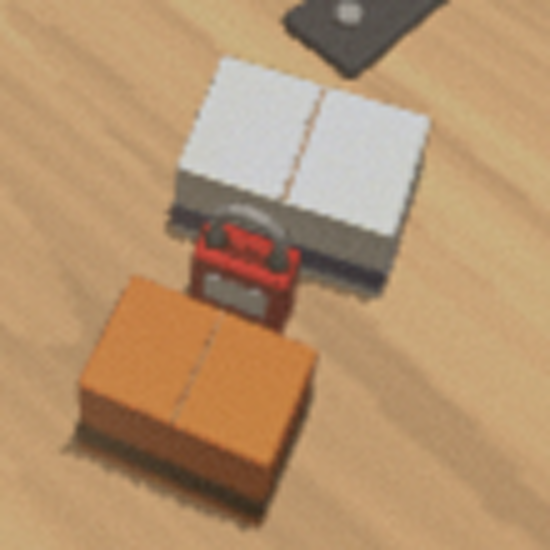

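```bash
cat > g.py <<'E'
import sys,numpy as np
from h import observe
from scipy.spatial.transform import Rotation as R
o=observe();M=R.from_quat(o['ee_rot'],scalar_first=True)
x,y,z,a=map(float,sys.argv[1:5]) # tool-down, a = world angle of tool z (deg)
T=R.from_matrix(np.array([[0,np.sin(np.radians(a)),np.cos(np.radians(a))],[0,-np.cos(np.radians(a)),np.sin(np.radians(a))],[-1,0,0]]))
print('slide',(M.inv().apply(np.array([x,y,z])-o['tcp_pos'])*1000).round(1),'rot',np.degrees((M.inv()*T).as_rotvec()).round(1),'t',o['clock'],'tcp',o['tcp_pos'].round(4),'F',o['force'].round(1))
E
python3 g.py .645 .0995 .26 87.5
```

```text
Traceback (most recent call last):
  File "g.py", line 6, in <module>
    T=R.from_matrix(np.array([[0,np.sin(np.radians(a)),np.cos(np.radians(a))],[0,-np.cos(np.radians(a)),np.sin(np.radians(a))],[-1,0,0]]))
  File "scipy/spatial/transform/_rotation.pyx", line 1143, in scipy.spatial.transform._rotation.Rotation.from_matrix
ValueError: Non-positive determinant (left-handed or null coordinate frame) in rotation matrix 0: [[ 0.          0.99904822  0.04361939]
 [ 0.         -0.04361939  0.99904822]
 [-1.          0.          0.        ]].
```

```bash
sed -i 's/\[\[0,np.sin/[[0,-np.sin/; s/\[0,-np.cos(np.radians(a)),np.sin/[0,np.cos(np.radians(a)),np.sin/' g.py; python3 g.py .645 .0995 .26 87.5
```

```text
slide [ -80.7 -553.  -278.1] rot [-20.8  -0.1  -0. ] t 0.15 tcp [0.2472 0.5737 0.1791] F [0.4 0.7 0.1]
```

```bash
python3 -m jog '[{"slide":[-40,0,0],"delta_rot":[0,0,0]},{"slide":[-81,-50,-25],"delta_rot":[-2,0,0]},{"slide":[-81,-100,-50],"delta_rot":[-4,0,0]},{"slide":[-81,-150,-75],"delta_rot":[-6,0,0]},{"slide":[-81,-200,-100],"delta_rot":[-8,0,0]},{"slide":[-81,-250,-125],"delta_rot":[-10,0,0]},{"slide":[-81,-300,-150],"delta_rot":[-12,0,0]},{"slide":[-81,-350,-176],"delta_rot":[-14,0,0]},{"slide":[-81,-400,-201],"delta_rot":[-16,0,0]},{"slide":[-81,-450,-226],"delta_rot":[-18,0,0]},{"slide":[-81,-500,-251],"delta_rot":[-20,0,0]},{"slide":[-81,-553,-278],"delta_rot":[-20.8,0,0]},{"slide":[-81,-553,-278],"delta_rot":[-20.8,0,0]},{"slide":[-81,-553,-278],"delta_rot":[-20.8,0,0]},{"slide":[-81,-553,-278],"delta_rot":[-20.8,0,0]}]' 62; python3 g.py .645 .0995 .26 87.5
```

```text
clock: 2.02
tcp_pos: [0.6445, 0.1009, 0.2606]
ee_rot: [0.511, -0.489, 0.511, 0.489]
force: [0.2, 0.4, -0.0]
opening: 0.679
slide [ 0.6 -0.6 -1.4] rot [ 0.1  0.  -0. ] t 2.025 tcp [0.6445 0.1009 0.2606] F [ 0.2  0.4 -0. ]
```

Run:
```python
from h import *
for n in('side','top'):
    c=grab(n);i=c['image']
    a=i[60:260,230:450] if n=='side' else i[60:220,180:400]
    cv2.imwrite(f'pics/e{n}.png',cv2.resize(a,None,fx=3,fy=3,interpolation=cv2.INTER_CUBIC))
```

```text
(no output)
```

View pics/eside.png

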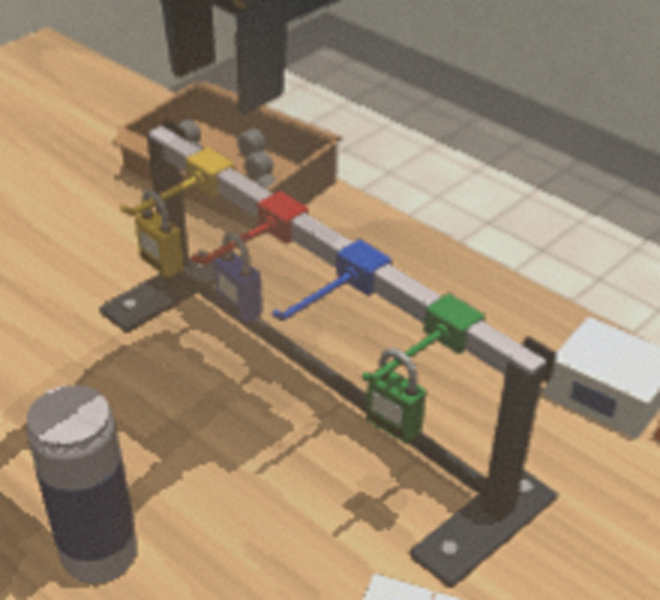

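View pics/etop.png

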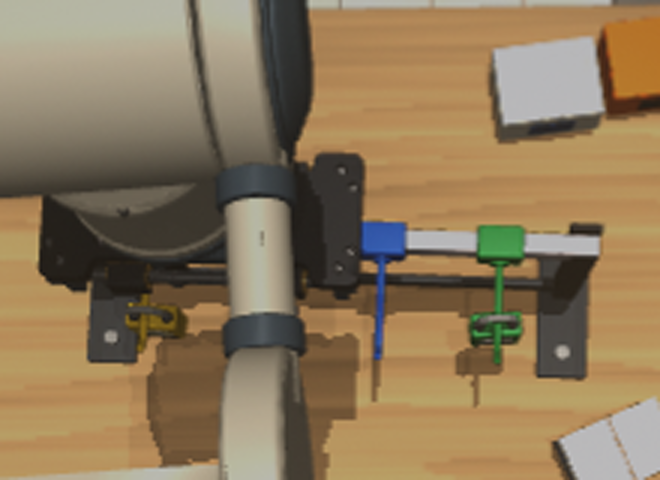

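The side view shows the two fingers above the red hook and clear of the yellow and blue rods. The gripper body's long side runs along the rail. Now I'll descend.

```bash
python3 -m jog '[{"slide":[20,-0.5,-1.4],"delta_rot":[0,0,0]},{"slide":[50,-0.5,-1.4],"delta_rot":[0,0,0]},{"slide":[80,-0.5,-1.4],"delta_rot":[0,0,0]},{"slide":[105,-0.5,-1.4],"delta_rot":[0,0,0]},{"slide":[125,-0.5,-1.4],"delta_rot":[0,0,0]},{"slide":[142,-0.5,-1.4],"delta_rot":[0,0,0]},{"slide":[152,-0.5,-1.4],"delta_rot":[0,0,0]},{"slide":[156,-0.5,-1.4],"delta_rot":[0,0,0]},{"slide":[156,-0.5,-1.4],"delta_rot":[0,0,0]},{"slide":[156,-0.5,-1.4],"delta_rot":[0,0,0]}]'; python3 g.py .645 .0995 .104 87.5
python3 - <<'E'
from h import *
for n in('side',):
    c=grab(n);i=c['image']
    a=i[60:260,230:450] if n=='side' else i[60:220,180:400]
    cv2.imwrite(f'pics/f{n}.png',cv2.resize(a,None,fx=3,fy=3,interpolation=cv2.INTER_CUBIC))
E
```

```text
clock: 3.38
tcp_pos: [0.646, 0.0985, 0.1052]
ee_rot: [0.511, -0.489, 0.511, 0.489]
force: [0.3, 0.7, 0.6]
opening: 0.68
slide [1.2 1.1 1. ] rot [-0.   0.   0.1] t 3.375 tcp [0.646  0.0985 0.1052] F [0.3 0.7 0.6]
```

View pics/fside.png

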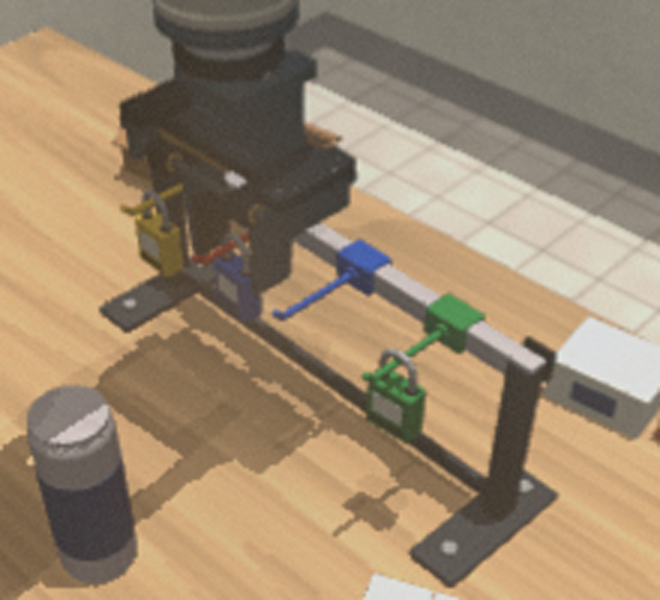

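```bash
python3 -m jog '[{"slide":[1,0.5,0.5],"delta_rot":[0,0,0]},{"slide":[1,0.5,0.5],"delta_rot":[0,0,0]},{"slide":[1,0.5,0.5],"delta_rot":[0,0,0]},{"slide":[1,0.5,0.5],"delta_rot":[0,0,0]},{"slide":[1,0.5,0.5],"delta_rot":[0,0,0]},{"slide":[1,0.5,0.5],"delta_rot":[0,0,0]}]' 30 20; python3 g.py .645 .0995 .104 87.5
python3 - <<'E'
from h import *
for n in('side',):
    c=grab(n);i=c['image']
    a=i[110:210,260:380]
    cv2.imwrite(f'pics/g{n}.png',cv2.resize(a,None,fx=5,fy=5,interpolation=cv2.INTER_CUBIC))
E
```

```text
clock: 4.18
tcp_pos: [0.6452, 0.0989, 0.1036]
ee_rot: [0.511, -0.489, 0.511, 0.489]
force: [1.3, 0.6, 0.9]
opening: 0.393
slide [-0.4  0.2  0.5] rot [-0. -0.  0.] t 4.175 tcp [0.6452 0.0989 0.1036] F [1.3 0.6 0.9]
```

View pics/gside.png

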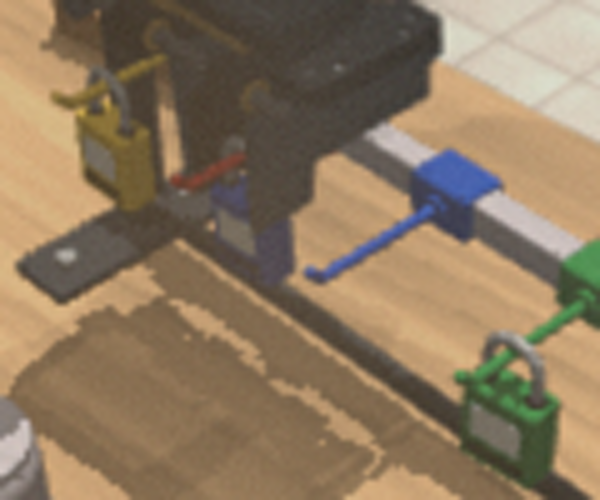

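Run:
```python
from h import *
c=load('side');P,d=world(c)
for z in(.104,.139,.095):
  print(z,[((proj(c,[[x,y,z]])[0]-[260,110])*5).round(0).tolist() for x,y in((.629,.0665),(.661,.0665),(.635,.0795),(.655,.0795),(.635,.1195))])
for u,v in((270,215),(270,180),(255,200),(285,200),(270,230),(280,250),(270,265),(270,275),(240,230),(230,195)):
  print(u,v,P[110+v//5,260+u//5].round(4),c['image'][110+v//5,260+u//5])
c=grab('side');cv2.imwrite('pics/h.png',cv2.resize(c['image'][130:180,290:340],None,fx=12,fy=12,interpolation=cv2.INTER_NEAREST)); print(observe()['opening'])
```

```text
0.104 [[273.0, 293.0], [320.0, 262.0], [263.0, 275.0], [292.0, 256.0], [206.0, 238.0]]
0.139 [[270.0, 236.0], [319.0, 204.0], [260.0, 218.0], [290.0, 198.0], [202.0, 181.0]]
0.095 [[273.0, 307.0], [320.0, 276.0], [263.0, 289.0], [293.0, 270.0], [207.0, 253.0]]
270 215 [0.6338 0.0712 0.1458] [60 71 81]
270 180 [0.6315 0.0678 0.169 ] [62 74 84]
255 200 [0.6265 0.073  0.1577] [62 74 86]
285 200 [0.641  0.0685 0.1519] [59 71 81]
270 230 [0.641  0.0796 0.128 ] [81 75 83]
280 250 [0.6462 0.0787 0.1132] [77 72 78]
270 265 [0.6373 0.0766 0.1105] [83 77 86]
270 275 [0.638  0.0776 0.1033] [84 76 84]
240 230 [0.634  0.093  0.1247] [ 92 107 118]
230 195 [0.6373 0.1025 0.1386] [99 80 85]
0.3903638598228168
```

View pics/h.png

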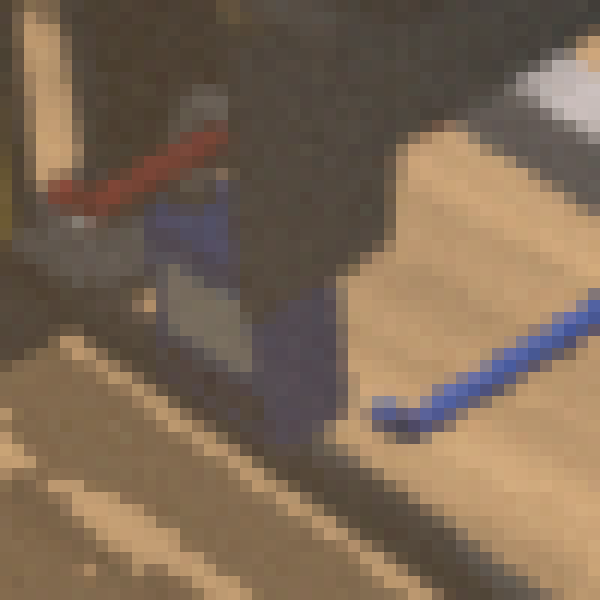

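```bash
python3 - <<'E'
from h import *
c=load('side');P,d=world(c)
i=c['image'].astype(int)
dark=(i.max(-1)<95)&(i.max(-1)-i.min(-1)<30)&(d>0)&(P[...,2]>.1)&(abs(P[...,0]-.645)<.06)&(abs(P[...,1]-.1)<.1)
q=P[dark]
for z in np.arange(.1,.26,.01):
  s=q[(q[:,2]>=z)&(q[:,2]<z+.01)]
  if len(s): print(z.round(2),len(s),s.min(0).round(3),s.max(0).round(3))
E
python3 -m jog '[{"slide":[0,0,0],"delta_rot":[0,0,0]},{"slide":[0,0,0],"delta_rot":[0,0,0]}]'
```

```text
0.1 49 [0.634 0.076 0.1  ] [0.648 0.116 0.11 ]
0.11 26 [0.634 0.077 0.11 ] [0.65  0.113 0.12 ]
0.12 28 [0.633 0.077 0.121] [0.651 0.118 0.13 ]
0.13 47 [0.634 0.073 0.13 ] [0.656 0.179 0.14 ]
0.14 46 [0.625 0.069 0.14 ] [0.656 0.179 0.15 ]
0.15 84 [0.625 0.002 0.15 ] [0.686 0.18  0.16 ]
0.16 112 [0.6  0.   0.16] [0.685 0.196 0.17 ]
0.17 62 [0.625 0.067 0.17 ] [0.652 0.124 0.18 ]
0.18 57 [0.625 0.067 0.18 ] [0.642 0.127 0.19 ]
0.19 54 [0.625 0.066 0.19 ] [0.641 0.129 0.2  ]
0.2 39 [0.624 0.065 0.2  ] [0.654 0.128 0.21 ]
0.21 51 [0.604 0.015 0.211] [0.672 0.178 0.22 ]
0.22 232 [0.603 0.015 0.22 ] [0.674 0.181 0.23 ]
0.23 301 [0.603 0.012 0.23 ] [0.674 0.179 0.24 ]
0.24 194 [0.602 0.008 0.24 ] [0.677 0.186 0.25 ]
0.25 722 [0.602 0.007 0.25 ] [0.676 0.185 0.26 ]
clock: 4.53
tcp_pos: [0.6452, 0.099, 0.1036]
ee_rot: [0.511, -0.489, 0.511, 0.489]
force: [1.6, 0.0, 1.5]
opening: 0.391
```

The side view shows the finger tips near z=0.135–0.14. The reported TCP is 0.104, so there is a rigid offset of about 30 mm in z. The fingers only reach the top edge of the lock. I'll reopen, measure the offset properly, then go lower.

```bash
python3 -m jog '[{"slide":[0,0,0],"delta_rot":[0,0,0]},{"slide":[0,0,0],"delta_rot":[0,0,0]},{"slide":[0,0,0],"delta_rot":[0,0,0]},{"slide":[0,0,0],"delta_rot":[0,0,0]},{"slide":[0,0,0],"delta_rot":[0,0,0]}]' 60
python3 - <<'E'
from h import *
for n in('side','top'):
    c=grab(n);i=c['image']
    a=i[100:200,250:370] if n=='side' else i[100:200,190:310]
    cv2.imwrite(f'pics/k{n}.png',cv2.resize(a,None,fx=5,fy=5,interpolation=cv2.INTER_CUBIC))
c=load('side');P,d=world(c)
i=c['image'].astype(int)
dark=(i.max(-1)<95)&(i.max(-1)-i.min(-1)<30)&(d>0)&(P[...,2]>.1)&(abs(P[...,0]-.645)<.06)&(abs(P[...,1]-.1)<.1)
q=P[dark]
for z in np.arange(.12,.24,.008):
  s=q[(q[:,2]>=z)&(q[:,2]<z+.008)]
  if len(s): print(z.round(3),len(s),s.min(0).round(3),s.max(0).round(3))
E
```

```text
clock: 5.15
tcp_pos: [0.6451, 0.099, 0.1035]
ee_rot: [0.511, -0.489, 0.511, 0.489]
force: [-0.1, 0.3, 0.2]
opening: 0.662
0.12 12 [0.633 0.08  0.121] [0.638 0.115 0.127]
0.128 23 [0.634 0.081 0.128] [0.637 0.12  0.135]
0.136 57 [0.625 0.059 0.136] [0.653 0.179 0.144]
0.144 72 [0.624 0.003 0.144] [0.68  0.198 0.152]
0.152 90 [0.624 0.    0.152] [0.686 0.18  0.16 ]
0.16 97 [0.599 0.001 0.16 ] [0.684 0.196 0.168]
0.168 76 [0.624 0.006 0.168] [0.679 0.138 0.176]
0.176 52 [0.625 0.054 0.176] [0.657 0.14  0.184]
0.184 49 [0.624 0.055 0.184] [0.662 0.142 0.192]
0.192 52 [0.625 0.054 0.192] [0.663 0.139 0.2  ]
0.2 37 [0.624 0.054 0.2  ] [0.658 0.143 0.208]
0.208 19 [0.622 0.048 0.208] [0.652 0.142 0.216]
0.216 115 [0.603 0.015 0.216] [0.674 0.179 0.224]
0.224 204 [0.602 0.014 0.224] [0.674 0.181 0.232]
0.232 227 [0.602 0.011 0.232] [0.674 0.179 0.24 ]
```

View pics/kside.png

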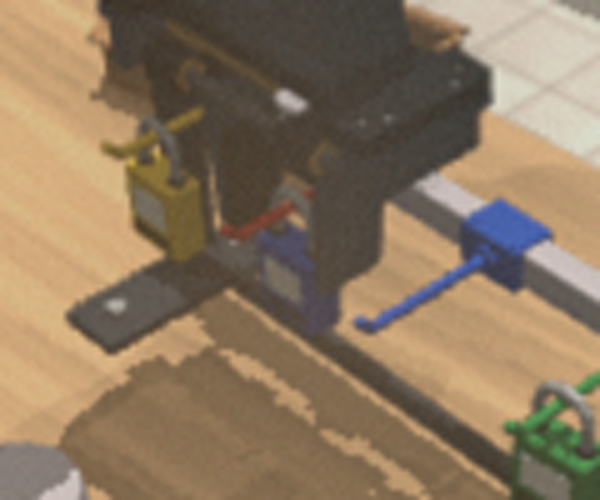

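View pics/ktop.png

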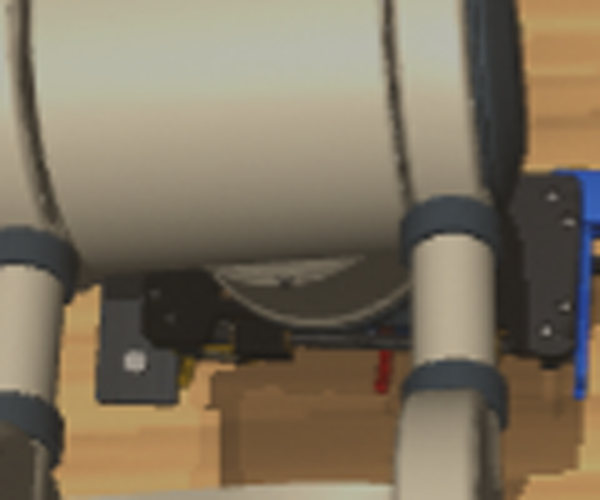

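```bash
cat > m.py <<'E'
# measure gripper: finger & body from side view
from h import *
import sys
def meas(cx,cy,c=None,zlo=.0):
    c=c or grab('side');P,d=world(c);i=c['image'].astype(int)
    k=(i.max(-1)<95)&(i.max(-1)-i.min(-1)<30)&(d>0)&(abs(P[...,0]-cx)<.05)&(abs(P[...,1]-cy)<.1)&(P[...,2]>zlo)
    q=P[k]
    return c,q
if __name__=='__main__':
    cx,cy,zlo=map(float,sys.argv[1:4]); c,q=meas(cx,cy,zlo=zlo)
    for z in np.arange(zlo,zlo+.15,.006):
        s=q[(q[:,2]>=z)&(q[:,2]<z+.006)]
        if len(s)>3: print(z.round(3),len(s),s[:,:2].min(0).round(3),s[:,:2].max(0).round(3))
    u,v=proj(c,[[cx,cy,zlo+.05]])[0].astype(int); u=min(max(u,60),580);v=min(max(v,50),350)
    cv2.imwrite(f'pics/{sys.argv[4]}.png',cv2.resize(c['image'][v-50:v+50,u-60:u+60],None,fx=5,fy=5,interpolation=cv2.INTER_CUBIC))
E
python3 -m jog '[{"slide":[0,-4,-0.5],"delta_rot":[0,0,0]},{"slide":[8,-4,-0.5],"delta_rot":[0,0,0]},{"slide":[16,-4,-0.5],"delta_rot":[0,0,0]},{"slide":[24,-4,-0.5],"delta_rot":[0,0,0]},{"slide":[29,-4,-0.5],"delta_rot":[0,0,0]},{"slide":[29,-4,-0.5],"delta_rot":[0,0,0]},{"slide":[29,-4,-0.5],"delta_rot":[0,0,0]}]'; python3 m.py .645 .0985 .09 l
```

```text
clock: 6.12
tcp_pos: [0.6493, 0.0983, 0.0747]
ee_rot: [0.511, -0.489, 0.511, 0.489]
force: [0.3, 0.3, -0.2]
opening: 0.658
0.096 18 [0.634 0.079] [0.64  0.115]
0.102 25 [0.633 0.079] [0.64  0.119]
0.108 30 [0.63 0.06] [0.658 0.132]
0.114 36 [0.63  0.057] [0.66  0.135]
0.12 43 [0.629 0.056] [0.659 0.135]
0.126 44 [0.628 0.056] [0.662 0.133]
0.132 47 [0.628 0.055] [0.658 0.119]
0.138 75 [0.628 0.053] [0.66  0.179]
0.144 45 [0.63  0.054] [0.661 0.176]
0.15 43 [ 0.628 -0.001] [0.683 0.178]
0.156 58 [ 0.629 -0.001] [0.684 0.18 ]
0.162 62 [ 0.599 -0.001] [0.684 0.198]
0.168 33 [ 0.629 -0.001] [0.679 0.136]
0.174 17 [0.628 0.053] [0.657 0.139]
0.18 13 [0.625 0.045] [0.653 0.14 ]
0.186 40 [0.607 0.014] [0.676 0.177]
0.192 110 [0.607 0.014] [0.679 0.18 ]
0.198 165 [0.607 0.013] [0.68  0.179]
0.204 146 [0.606 0.014] [0.678 0.178]
0.21 149 [0.607 0.008] [0.678 0.185]
0.216 90 [0.607 0.008] [0.677 0.184]
0.222 192 [0.606 0.006] [0.677 0.182]
0.228 644 [0.607 0.006] [0.681 0.186]
0.234 104 [0.62  0.046] [0.672 0.117]
```

View pics/l.png

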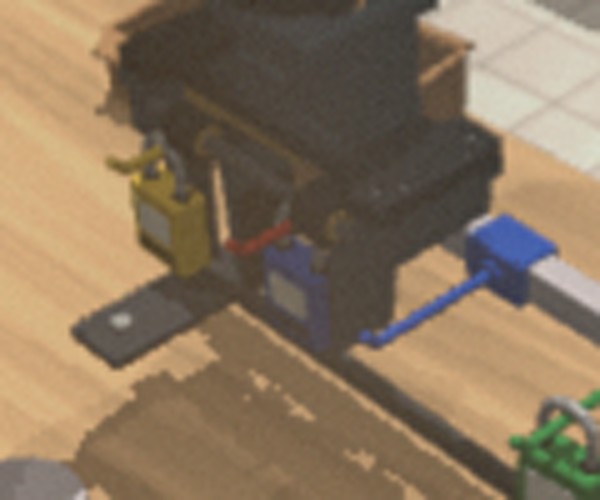

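The fingers now flank the body, with the tips at about z=0.107. Closing.

```bash
python3 -m jog '[{"slide":[0,0,0],"delta_rot":[0,0,0]},{"slide":[0,0,0],"delta_rot":[0,0,0]},{"slide":[0,0,0],"delta_rot":[0,0,0]},{"slide":[0,0,0],"delta_rot":[0,0,0]},{"slide":[0,0,0],"delta_rot":[0,0,0]},{"slide":[0,0,0],"delta_rot":[0,0,0]},{"slide":[0,0,0],"delta_rot":[0,0,0]}]' 30 20; python3 m.py .645 .0985 .09 n | head -8
```

```text
clock: 7.05
tcp_pos: [0.6492, 0.0983, 0.0746]
ee_rot: [0.511, -0.489, 0.511, 0.489]
force: [0.1, 0.1, 1.6]
opening: 0.45
0.096 17 [0.633 0.076] [0.646 0.112]
0.102 24 [0.632 0.072] [0.646 0.124]
0.108 20 [0.629 0.068] [0.656 0.125]
0.114 24 [0.629 0.066] [0.659 0.127]
0.12 37 [0.629 0.065] [0.658 0.127]
0.126 43 [0.629 0.065] [0.664 0.126]
0.132 56 [0.629 0.065] [0.661 0.122]
0.138 47 [0.629 0.065] [0.652 0.177]
```

View pics/n.png

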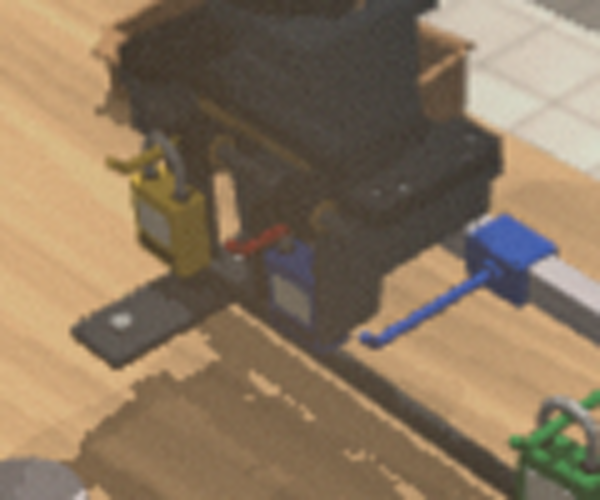

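```bash
python3 -m jog '[{"slide":[-4,0,0],"delta_rot":[0,0,0]},{"slide":[-8,0,0],"delta_rot":[0,0,0]},{"slide":[-12,0,0],"delta_rot":[0,0,0]},{"slide":[-12,0,0],"delta_rot":[0,0,0]},{"slide":[-12,0,0],"delta_rot":[0,0,0]}]'
python3 - <<'E'
from h import *
c=grab('side');cv2.imwrite('pics/o.png',cv2.resize(c['image'][110:200,270:370],None,fx=6,fy=6,interpolation=cv2.INTER_CUBIC))
E
```

```text
clock: 7.72
tcp_pos: [0.649, 0.0983, 0.0865]
ee_rot: [0.511, -0.489, 0.511, 0.489]
force: [-0.3, -0.4, -2.2]
opening: 0.455
```

View pics/o.png

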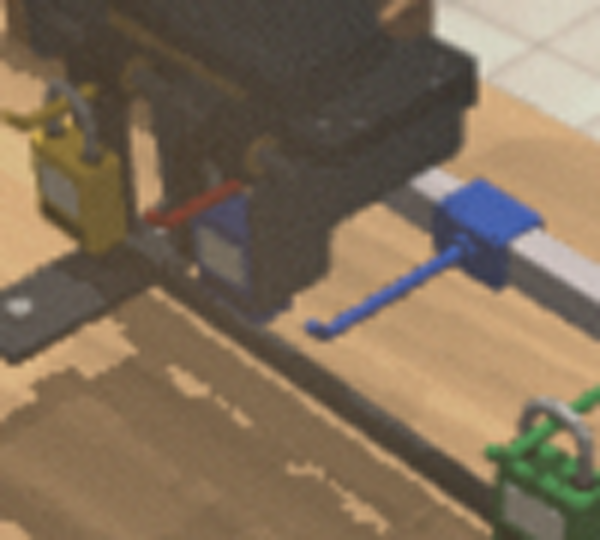

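The lock has lifted with the gripper, and the rod now sits near the lower part of the shackle. Pulling out along the rod.

```bash
python3 -m jog '[{"slide":[0,5,0],"delta_rot":[0,0,0]},{"slide":[0,12,0],"delta_rot":[0,0,0]},{"slide":[0,19,0],"delta_rot":[0,0,0]},{"slide":[0,26,0],"delta_rot":[0,0,0]},{"slide":[0,32,0],"delta_rot":[0,0,0]},{"slide":[0,32,0],"delta_rot":[0,0,0]}]'
python3 - <<'E'
from h import *
c=grab('side');cv2.imwrite('pics/p.png',cv2.resize(c['image'][110:200,270:370],None,fx=6,fy=6,interpolation=cv2.INTER_CUBIC))
P,d=world(c);m=cm(c,'blue')&(P[...,2]>.09)&(abs(P[...,1]-.1)<.03)&(d>0);q=P[m];print(len(q),q.min(0),q.max(0))
E
```

```text
clock: 8.52
tcp_pos: [0.6167, 0.0997, 0.0866]
ee_rot: [0.511, -0.489, 0.511, 0.489]
force: [0.3, -0.5, -2.1]
opening: 0.454Traceback (most recent call last):
  File "<stdin>", line 3, in <module>
    return umr_minimum(a, axis, None, out, keepdims, initial, where)
ValueError: zero-size array to reduction operation minimum which has no identity
```

View pics/p.png

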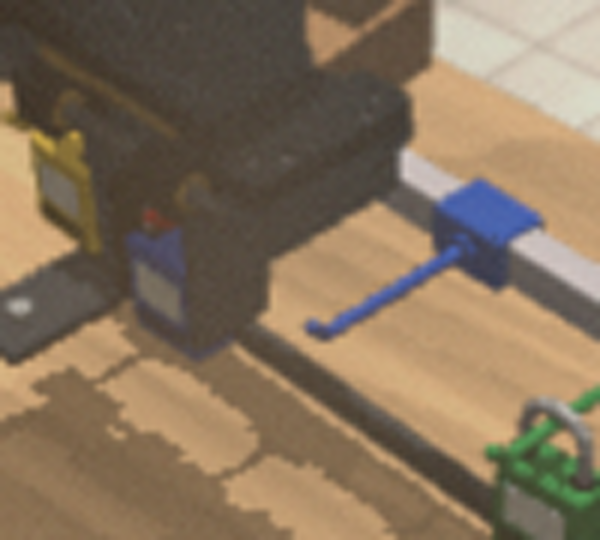

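Run:
```python
from h import *
c=load('side');P,d=world(c)
for u,v in((152,218),(145,232),(160,235),(155,245),(175,235),(150,330),(195,352),(190,340),(150,270)):
  print(u,v,P[110+v//6,270+u//6].round(4),c['image'][110+v//6,270+u//6])
# prediction of tip: hook red tip
print(proj(c,[[.6025,.1018,.167],[.612,.1013,.160]])*6-np.array([270,110])*6)
print('body top front edge if z=.151, x=.603', (proj(c,[[.6025,.1215,.151],[.6025,.0815,.151],[.6025,.0815,.107],[.6025,.1215,.107]])-np.array([270,110]))*6)
```

```text
152 218 [0.6033 0.1007 0.1673] [ 48  63 110]
145 232 [0.6101 0.1134 0.151 ] [63 74 86]
160 235 [0.6099 0.1062 0.152 ] [74 70 81]
155 245 [0.6061 0.1055 0.1517] [97 75 79]
175 235 [0.6156 0.1023 0.1509] [98 79 82]
150 330 [ 6.834e-01  2.071e-01 -6.000e-04] [75 85 97]
195 352 [0.6012 0.0795 0.1155] [71 73 84]
190 340 [0.6007 0.0819 0.1206] [64 72 84]
150 270 [0.6018 0.1018 0.1415] [ 89  94 102]
[[146.55183474 216.28820798]
 [167.18773879 220.47730322]]
body top front edge if z=.151, x=.603 [[115.51769992 227.89105433]
 [185.48406581 272.87411269]
 [192.14498399 360.65037554]
 [124.51308257 315.27305908]]
```

```bash
python3 -m jog '[{"slide":[0,4,0],"delta_rot":[0,0,0]},{"slide":[0,9,0],"delta_rot":[0,0,0]},{"slide":[0,15,0],"delta_rot":[0,0,0]},{"slide":[0,22,0],"delta_rot":[0,0,0]},{"slide":[0,28,0],"delta_rot":[0,0,0]},{"slide":[0,32,0],"delta_rot":[0,0,0]},{"slide":[0,32,-10],"delta_rot":[0,0,0]},{"slide":[0,32,-25],"delta_rot":[0,0,0]},{"slide":[0,32,-45],"delta_rot":[0,0,0]},{"slide":[0,32,-65],"delta_rot":[0,0,0]},{"slide":[0,32,-80],"delta_rot":[0,0,0]},{"slide":[0,32,-90],"delta_rot":[0,0,0]},{"slide":[0,32,-90],"delta_rot":[0,0,0]},{"slide":[0,32,-90],"delta_rot":[0,0,0]}]'
python3 - <<'E'
from h import *
c=grab('top');cv2.imwrite('pics/qt.png',cv2.resize(c['image'][120:240,230:390],None,fx=5,fy=5,interpolation=cv2.INTER_CUBIC))
c=grab('side');cv2.imwrite('pics/q.png',cv2.resize(c['image'][110:230,270:400],None,fx=5,fy=5,interpolation=cv2.INTER_CUBIC))
E
```

```text
clock: 10.32
tcp_pos: [0.5813, 0.0115, 0.0865]
ee_rot: [0.511, -0.489, 0.511, 0.489]
force: [0.3, 0.5, -1.8]
opening: 0.452
```

View pics/q.png

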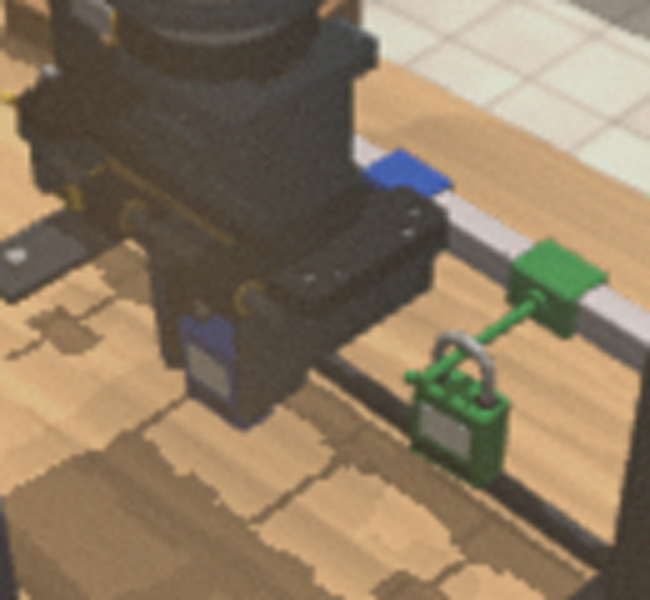

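View pics/qt.png

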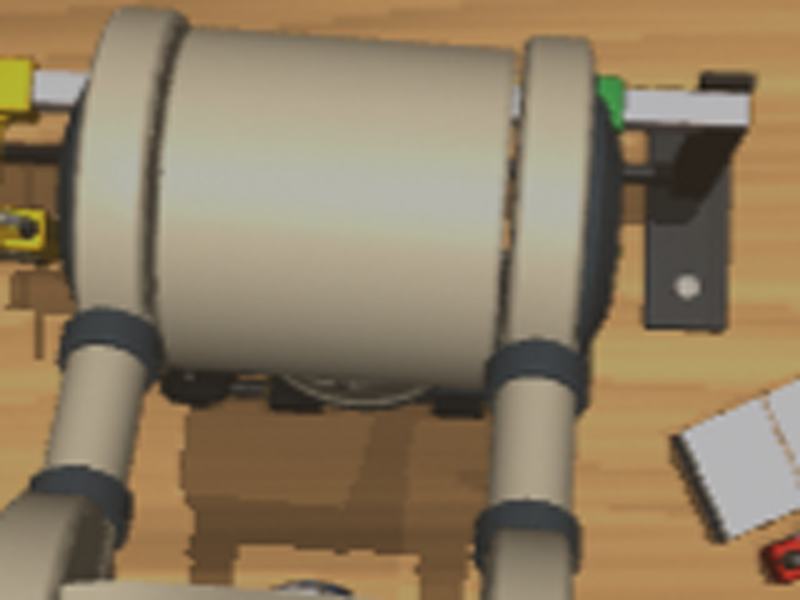

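```bash
cat > lk.py <<'E'
from h import *
import sys
# lock front-face + label extents in hook axes; args: approx x y ztop
cx,cy,zt=map(float,sys.argv[1:4])
c=load('side');P,d=world(c);i=c['image'].astype(int)
a=np.radians(-2.5);ex=np.array([np.cos(a),np.sin(a)]);ey=np.array([-np.sin(a),np.cos(a)])
rel=P[...,:2]-np.array([cx,cy]);X=rel@ex;Y=rel@ey
m=(d>0)&(abs(X+.010)<.006)&(abs(Y)<.03)&(P[...,2]<zt-.004)&(P[...,2]>zt-.05)
for z in np.arange(zt-.046,zt,.006):
    s=m&(P[...,2]>=z)&(P[...,2]<z+.006)
    if s.sum()>2: print(z.round(3),s.sum(),'X',X[s].mean().round(4),'Y',Y[s].min().round(4),Y[s].max().round(4))
lab=m&(i.max(-1)-i.min(-1)<30)&(i.max(-1)>88)
if lab.sum(): print('label',lab.sum(),'Y',Y[lab].min().round(4),Y[lab].max().round(4),Y[lab].mean().round(4),'z',P[lab][:,2].min().round(3),P[lab][:,2].max().round(3))
E
python3 lk.py .577 .0125 .151
```

```text
0.105 3 X -0.0098 Y -0.0089 0.0043
0.111 22 X -0.0104 Y -0.0234 0.0136
0.117 30 X -0.0106 Y -0.0297 0.0223
0.123 34 X -0.0113 Y -0.0299 0.0249
0.129 30 X -0.0112 Y -0.028 0.0249
0.135 34 X -0.0111 Y -0.027 0.0247
0.141 35 X -0.0114 Y -0.0265 0.0283
label 77 Y -0.0299 0.0249 -0.0006 z 0.11 0.143
```

Run:
```python
from h import *
c=load('side');P,d=world(c)
cv2.imwrite('pics/r.png',cv2.resize(c['image'][165:200,300:330],None,fx=18,fy=16,interpolation=cv2.INTER_NEAREST))
for u,v in((211,373),(195,355),(225,390),(190,350),(233,400),(190,385),(235,415)):
  print(u,v,P[110+v//5,270+u//5].round(4))
# predicted lock center (.577,.0125) bottom .107: front corners
a=np.radians(-2.5);ex=np.array([np.cos(a),np.sin(a)]);ey=np.array([-np.sin(a),np.cos(a)])
for ctr in([.577,.0125],):
  pts=[np.r_[np.array(ctr)-.01*ex+s*.02*ey,z] for s,z in((1,.151),(-1,.151),(-1,.107),(1,.107))]
  print(((proj(c,pts)-[300,165])*[18,16]).round())
```

```text
211 373 [0.5672 0.0096 0.1329]
195 355 [0.5655 0.0168 0.1383]
225 390 [ 0.566  -0.0008  0.1287]
190 350 [0.5671 0.0218 0.1369]
233 400 [ 0.5656 -0.0041  0.1252]
190 385 [0.5658 0.0218 0.1168]
235 415 [ 0.565  -0.0076  0.1189]
[[ 79. 122.]
 [302. 268.]
 [312. 503.]
 [ 98. 357.]]
```

View pics/r.png

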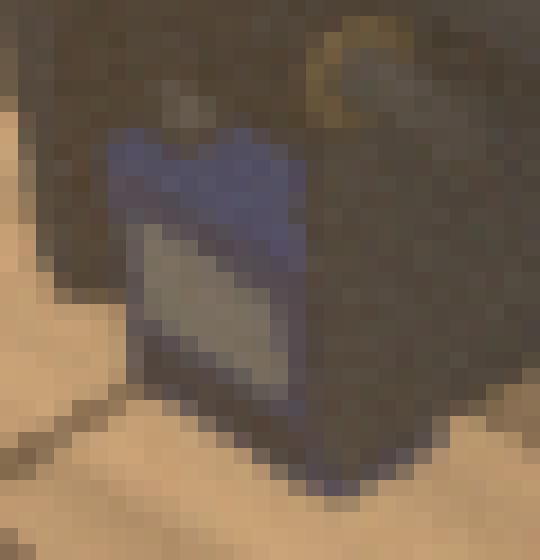

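```bash
python3 -m jog '[{"slide":[0,0,2.5],"delta_rot":[0,0,0]},{"slide":[0,-5,2.5],"delta_rot":[0,0,0]},{"slide":[0,-11,2.5],"delta_rot":[0,0,0]},{"slide":[0,-18,2.5],"delta_rot":[0,0,0]},{"slide":[0,-25,2.5],"delta_rot":[0,0,0]},{"slide":[0,-32,2.5],"delta_rot":[0,0,0]},{"slide":[0,-32,2.5],"delta_rot":[0,0,0]}]'
python3 - <<'E'
from h import *
c=grab('side');cv2.imwrite('pics/s.png',cv2.resize(c['image'][125:215,290:390],None,fx=6,fy=6,interpolation=cv2.INTER_CUBIC))
E
```

```text
clock: 11.3
tcp_pos: [0.6138, 0.0122, 0.0864]
ee_rot: [0.511, -0.489, 0.511, 0.489]
force: [-0.2, 0.4, -1.8]
opening: 0.457
```

View pics/s.png

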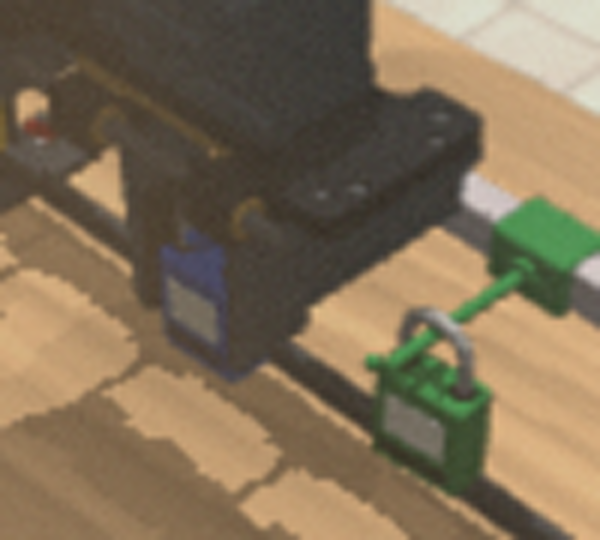

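Run:
```python
from h import *
c=load('side');P,d=world(c)
print(((proj(c,[[.5985,.0120,.167],[.608,.0115,.160]])-[290,125])*6).round())
for u,v in((195,310),(180,285),(210,335),(175,345),(225,370),(200,232),(205,240)):
  print(u,v,P[125+v//6,290+u//6].round(4))
cv2.imwrite('pics/t.png',cv2.resize(c['image'][150:195,310:345],None,fx=16,fy=13,interpolation=cv2.INTER_NEAREST))
```

```text
[[187. 238.]
 [207. 241.]]
195 310 [0.5992 0.0108 0.1346]
180 285 [0.5994 0.0171 0.1423]
210 335 [0.5995 0.002  0.1281]
175 345 [0.5992 0.0212 0.1098]
225 370 [ 0.5987 -0.0048  0.1148]
200 232 [ 0.5747 -0.0182  0.2036]
205 240 [0.6041 0.0089 0.1644]
```

View pics/t.png

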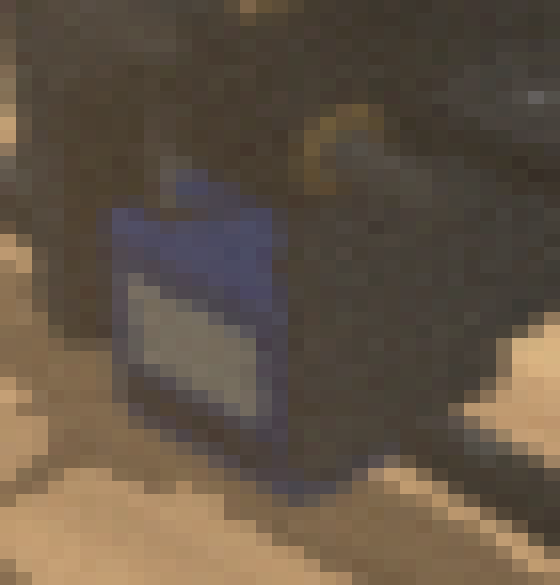

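The blue rod tip shows at (322,164), in front of the shackle gap, and matches the predicted position. I'll continue in.

```bash
python3 -m jog '[{"slide":[0,-6,0],"delta_rot":[0,0,0]},{"slide":[0,-12,0],"delta_rot":[0,0,0]},{"slide":[0,-18,0],"delta_rot":[0,0,0]},{"slide":[0,-23,0],"delta_rot":[0,0,0]},{"slide":[0,-26,0],"delta_rot":[0,0,0]},{"slide":[0,-26,0],"delta_rot":[0,0,0]}]';python3 - <<'E'
from h import *
c=grab('side');cv2.imwrite('pics/u.png',cv2.resize(c['image'][125:215,290:390],None,fx=6,fy=6,interpolation=cv2.INTER_CUBIC))
E
python3 -m jog '[{"slide":[4,0,0],"delta_rot":[0,0,0]},{"slide":[8,0,0],"delta_rot":[0,0,0]},{"slide":[10,0,0],"delta_rot":[0,0,0]},{"slide":[11,0,0],"delta_rot":[0,0,0]},{"slide":[11.5,0,0],"delta_rot":[0,0,0]},{"slide":[11.5,0,0],"delta_rot":[0,0,0]}]';python3 - <<'E'
from h import *
c=grab('side');cv2.imwrite('pics/v.png',cv2.resize(c['image'][125:215,290:390],None,fx=6,fy=6,interpolation=cv2.INTER_CUBIC))
E
```

```text
clock: 12.1
tcp_pos: [0.6394, 0.0112, 0.0864]
ee_rot: [0.511, -0.489, 0.511, 0.489]
force: [-0.9, 0.1, -1.6]
opening: 0.45
clock: 12.9
tcp_pos: [0.6393, 0.0111, 0.0751]
ee_rot: [0.511, -0.489, 0.511, 0.489]
force: [0.4, -0.6, -1.5]
opening: 0.449
```

View pics/u.png

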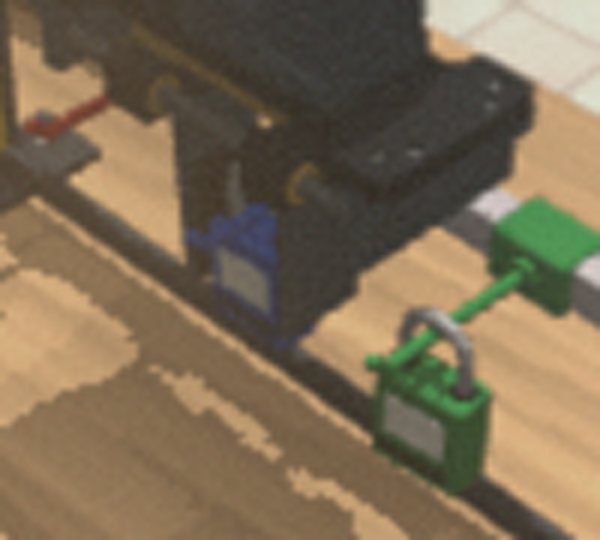

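View pics/v.png

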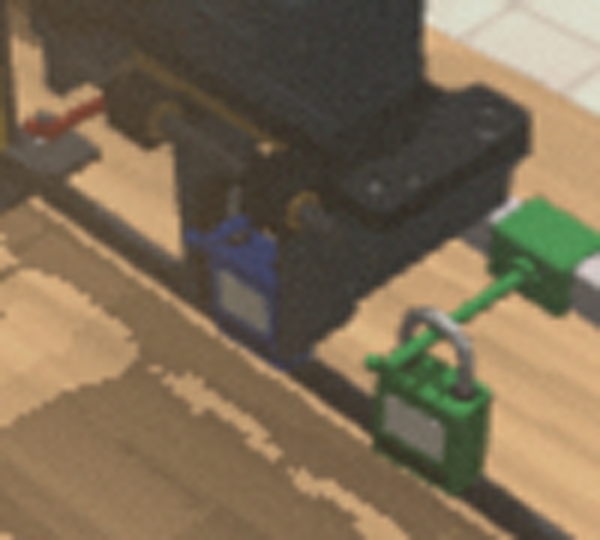

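```bash
python3 -m jog '[{"slide":[0.5,0,0],"delta_rot":[0,0,0]},{"slide":[1,0,0],"delta_rot":[0,0,0]},{"slide":[1,0,0],"delta_rot":[0,0,0]}]'
python3 -m jog '[{"slide":[0,0,0],"delta_rot":[0,0,0]},{"slide":[0,0,0],"delta_rot":[0,0,0]},{"slide":[0,0,0],"delta_rot":[0,0,0]},{"slide":[0,0,0],"delta_rot":[0,0,0]},{"slide":[0,0,0],"delta_rot":[0,0,0]},{"slide":[0,0,0],"delta_rot":[0,0,0]}]' 60
python3 - <<'E'
from h import *
c=grab('side');cv2.imwrite('pics/w.png',cv2.resize(c['image'][125:215,290:390],None,fx=6,fy=6,interpolation=cv2.INTER_CUBIC))
E
```

```text
clock: 13.32
tcp_pos: [0.6395, 0.0111, 0.0743]
ee_rot: [0.511, -0.489, 0.511, 0.489]
force: [-0.9, -0.0, 3.3]
opening: 0.456
clock: 14.08
tcp_pos: [0.6393, 0.0111, 0.074]
ee_rot: [0.511, -0.489, 0.511, 0.489]
force: [-0.4, 0.4, 0.7]
opening: 0.657
```

View pics/w.png

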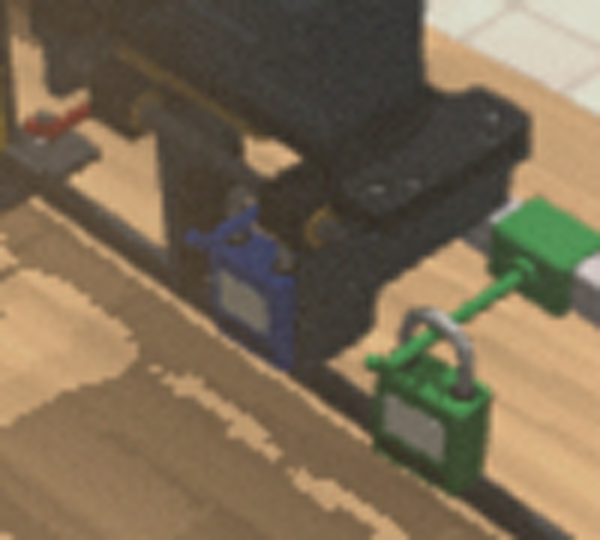

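The blue padlock hangs on its rod with the fingers clear. I'll retreat straight up and go over the red lock.

```bash
python3 -m jog '[{"slide":[-8,0,0],"delta_rot":[0,0,0]},{"slide":[-25,0,0],"delta_rot":[0,0,0]},{"slide":[-50,0,0],"delta_rot":[0,0,0]},{"slide":[-80,0,0],"delta_rot":[0,0,0]},{"slide":[-110,0,0],"delta_rot":[0,0,0]},{"slide":[-130,0,0],"delta_rot":[0,0,0]},{"slide":[-130,0,0],"delta_rot":[0,0,0]}]'; python3 g.py .490 -.2015 .14 109
```

```text
clock: 15.0
tcp_pos: [0.6404, 0.0111, 0.2067]
ee_rot: [0.512, -0.49, 0.51, 0.488]
force: [0.4, -1.1, -1.0]
opening: 0.661
slide [  66.1  141.2 -219. ] rot [-21.5  -0.1   0.2] t 15.0 tcp [0.6404 0.0111 0.2067] F [ 0.4 -1.1 -1. ]
```

```bash
python3 -m jog '[{"slide":[0,15,-24],"delta_rot":[-2,0,0]},{"slide":[0,40,-62],"delta_rot":[-6,0,0]},{"slide":[0,65,-102],"delta_rot":[-10,0,0]},{"slide":[0,90,-140],"delta_rot":[-14,0,0]},{"slide":[0,115,-180],"delta_rot":[-18,0,0]},{"slide":[20,135,-210],"delta_rot":[-21.5,0,0]},{"slide":[50,141,-219],"delta_rot":[-21.5,0,0]},{"slide":[66,141,-219],"delta_rot":[-21.5,0,0]},{"slide":[66,141,-219],"delta_rot":[-21.5,0,0]},{"slide":[66,141,-219],"delta_rot":[-21.5,0,0]}]'; python3 m.py .485 -.2015 .12 x
python3 - <<'E'
from h import *
c=grab('top');cv2.imwrite('pics/xt.png',cv2.resize(c['image'][120:280,200:440],None,fx=3.3,fy=3.3,interpolation=cv2.INTER_CUBIC))
E
```

```text
clock: 16.25
tcp_pos: [0.4891, -0.2014, 0.1385]
ee_rot: [-0.411, 0.576, -0.411, -0.576]
force: [-0.3, -1.0, 0.0]
opening: 0.658
0.174 10 [ 0.46  -0.243] [ 0.484 -0.174]
0.18 28 [ 0.46  -0.244] [ 0.487 -0.171]
0.186 39 [ 0.459 -0.245] [ 0.49 -0.17]
0.192 37 [ 0.459 -0.246] [ 0.488 -0.171]
0.198 45 [ 0.459 -0.246] [ 0.504 -0.17 ]
0.204 38 [ 0.459 -0.247] [ 0.497 -0.171]
0.21 48 [ 0.459 -0.247] [ 0.49 -0.17]
0.216 45 [ 0.459 -0.248] [ 0.491 -0.17 ]
0.222 45 [ 0.458 -0.249] [ 0.487 -0.17 ]
0.228 43 [ 0.458 -0.248] [ 0.492 -0.166]
0.234 20 [ 0.459 -0.176] [ 0.487 -0.167]
0.24 12 [ 0.46  -0.177] [ 0.482 -0.17 ]
0.246 9 [ 0.457 -0.256] [ 0.508 -0.172]
0.252 24 [ 0.439 -0.289] [ 0.505 -0.171]
0.258 76 [ 0.438 -0.29 ] [ 0.498 -0.172]
0.264 319 [ 0.439 -0.291] [ 0.498 -0.13 ]
0.27 442 [ 0.436 -0.291] [ 0.503 -0.136]
```

View pics/x.png

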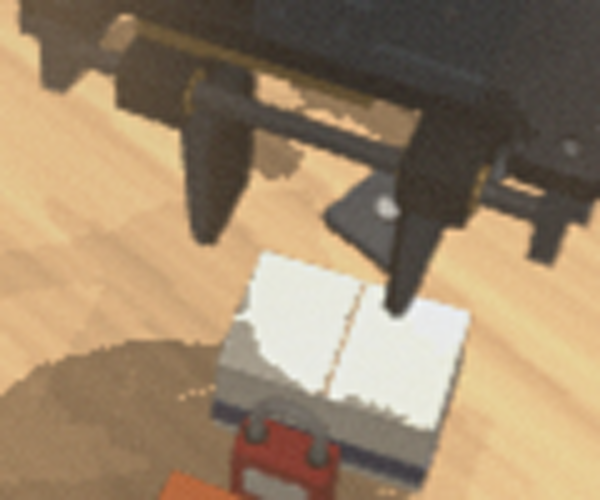

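View pics/xt.png

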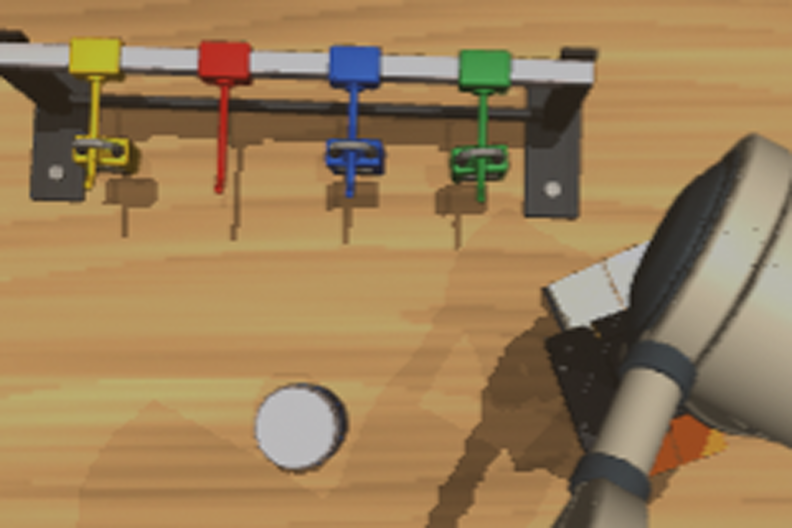

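Run:
```python
from h import *
from m import meas
c=load('side')
_,q=meas(.485,-.2015,c,zlo=.165)
a=np.radians(19);ex=np.array([np.cos(a),np.sin(a)]);ey=np.array([-np.sin(a),np.cos(a)])
r=q[:,:2]-np.array([.4845,-.202]);X=r@ex;Y=r@ey
for lo,hi in((.174,.19),(.19,.21),(.21,.228),(.254,.275)):
  s=(q[:,2]>lo)&(q[:,2]<hi)
  for nm,t in(('L',s&(Y>0)),('R',s&(Y<=0))):
    print(lo,nm,t.sum(),'X',np.percentile(X[t],[1,50,99]).round(4),'Y',np.percentile(Y[t],[1,50,99]).round(4))
# precise lock: fit yaw by edges of top camera mask at load? use old stats
```

```text
0.174 L 43 X [-0.0148 -0.0116  0.014 ] Y [0.028  0.0288 0.0362]
0.174 R 21 X [-0.015  -0.0132 -0.0119] Y [-0.0406 -0.0368 -0.0329]
0.19 L 82 X [-0.0149 -0.0115  0.0154] Y [0.0279 0.0285 0.0364]
0.19 R 51 X [-0.0147 -0.0136  0.0018] Y [-0.0434 -0.0375 -0.0321]
0.21 L 80 X [-0.0149 -0.0126  0.01  ] Y [0.0278 0.0304 0.0386]
0.21 R 58 X [-0.0147 -0.0135 -0.0086] Y [-0.0445 -0.0385 -0.032 ]
0.254 L 262 X [-0.0354 -0.0266  0.033 ] Y [0.0013 0.0322 0.0637]
0.254 R 355 X [-0.0357 -0.0305 -0.0091] Y [-0.0817 -0.0453 -0.0013]
```

```bash
python3 -m jog '[{"slide":[20,0,2],"delta_rot":[0,0,0]},{"slide":[50,0,2],"delta_rot":[0,0,0]},{"slide":[75,0,2],"delta_rot":[0,0,0]},{"slide":[95,0,2],"delta_rot":[0,0,0]},{"slide":[112,0,2],"delta_rot":[0,0,0]},{"slide":[120,0,2],"delta_rot":[0,0,0]},{"slide":[120,0,2],"delta_rot":[0,0,0]},{"slide":[120,0,2],"delta_rot":[0,0,0]}]'; python3 m.py .485 -.2015 .02 y
python3 - <<'E'
from h import *
c=load('side');print(c['image'].shape)
from m import meas
_,q=meas(.485,-.2015,c,zlo=.04)
a=np.radians(19);ex=np.array([np.cos(a),np.sin(a)]);ey=np.array([-np.sin(a),np.cos(a)])
r=q[:,:2]-np.array([.4845,-.202]);X=r@ex;Y=r@ey
for lo,hi in((.05,.06),(.06,.07),(.07,.08),(.09,.11)):
  s=(q[:,2]>lo)&(q[:,2]<hi)
  for nm,t in(('L',s&(Y>0.02)),('R',s&(Y<=-0.02))):
    if t.sum()>3: print(lo,nm,t.sum(),'X',np.percentile(X[t],[1,50,99]).round(4),'Y',np.percentile(Y[t],[1,50,99]).round(4))
E
```

```text
clock: 17.35
tcp_pos: [0.4887, -0.1998, 0.0187]
ee_rot: [-0.411, 0.576, -0.411, -0.575]
force: [0.1, -0.3, 0.0]
opening: 0.662
0.02 16 [ 0.493 -0.238] [ 0.525 -0.162]
0.044 13 [ 0.478 -0.217] [ 0.492 -0.188]
0.05 13 [ 0.461 -0.238] [ 0.49  -0.169]
0.056 28 [ 0.459 -0.242] [ 0.489 -0.169]
0.062 28 [ 0.459 -0.244] [ 0.492 -0.168]
0.068 27 [ 0.458 -0.245] [ 0.489 -0.169]
0.074 28 [ 0.459 -0.244] [ 0.491 -0.171]
0.08 27 [ 0.458 -0.246] [ 0.485 -0.17 ]
0.086 26 [ 0.458 -0.245] [ 0.49  -0.169]
0.092 32 [ 0.458 -0.247] [ 0.492 -0.167]
0.098 25 [ 0.458 -0.247] [ 0.487 -0.168]
0.104 22 [ 0.457 -0.178] [ 0.483 -0.168]
0.11 12 [ 0.458 -0.176] [ 0.478 -0.169]
0.116 7 [ 0.459 -0.175] [ 0.479 -0.169]
0.122 4 [ 0.465 -0.174] [ 0.474 -0.171]
0.134 29 [ 0.437 -0.288] [ 0.495 -0.163]
0.14 71 [ 0.436 -0.288] [ 0.494 -0.164]
0.146 245 [ 0.435 -0.289] [ 0.497 -0.131]
0.152 377 [ 0.436 -0.289] [ 0.499 -0.142]
0.158 16 [ 0.442 -0.294] [ 0.48  -0.178]
0.164 164 [ 0.443 -0.295] [ 0.493 -0.14 ]
(400, 640, 3)
0.05 L 14 X [-0.0147  0.0014  0.0156] Y [0.0294 0.0297 0.0351]
0.05 R 6 X [-0.015  -0.0131 -0.0119] Y [-0.0376 -0.0347 -0.0316]
0.06 L 28 X [-0.015  -0.0104  0.0157] Y [0.0292 0.0299 0.0379]
0.06 R 13 X [-0.0148 -0.0134 -0.0065] Y [-0.0402 -0.0353 -0.0315]
0.07 L 29 X [-0.0152 -0.0124  0.0131] Y [0.0293 0.0304 0.038 ]
0.07 R 16 X [-0.0145 -0.0135 -0.0075] Y [-0.0412 -0.0362 -0.0315]
0.09 L 66 X [-0.0148 -0.012   0.0148] Y [0.0292 0.0321 0.0407]
0.09 R 25 X [-0.0158 -0.0139 -0.0092] Y [-0.0424 -0.0379 -0.0315]
```

View pics/y.png

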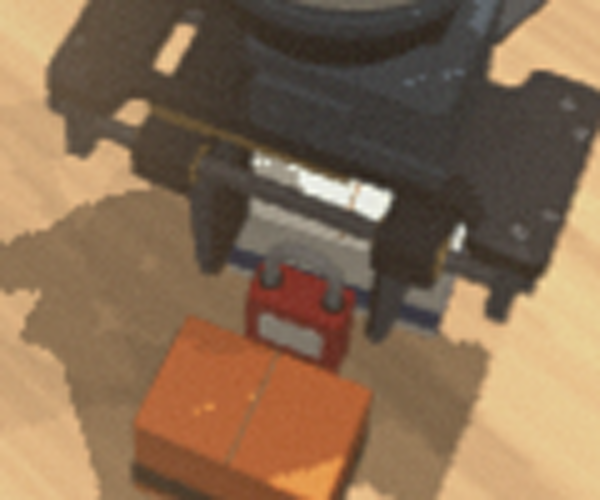

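```bash
python3 -m jog '[{"slide":[10,0,0.5],"delta_rot":[0,0,0]},{"slide":[20,0,0.5],"delta_rot":[0,0,0]},{"slide":[28,0,0.5],"delta_rot":[0,0,0]},{"slide":[34,0,0.5],"delta_rot":[0,0,0]},{"slide":[37,0,0.5],"delta_rot":[0,0,0]},{"slide":[38,0,0.5],"delta_rot":[0,0,0]},{"slide":[38,0,0.5],"delta_rot":[0,0,0]}]'; python3 m.py .485 -.2015 .0 z|head -6
```

```text
clock: 18.27
tcp_pos: [0.4881, -0.1991, -0.0199]
ee_rot: [-0.411, 0.576, -0.411, -0.576]
force: [0.3, -0.2, 1.2]
opening: 0.656
0.006 5 [ 0.495 -0.21 ] [ 0.514 -0.166]
0.012 5 [ 0.49 -0.17] [ 0.497 -0.166]
0.018 8 [ 0.46 -0.24] [ 0.532 -0.168]
0.024 22 [ 0.459 -0.244] [ 0.533 -0.168]
0.03 19 [ 0.459 -0.243] [ 0.529 -0.17 ]
0.036 23 [ 0.458 -0.244] [ 0.514 -0.169]
```

View pics/z.png

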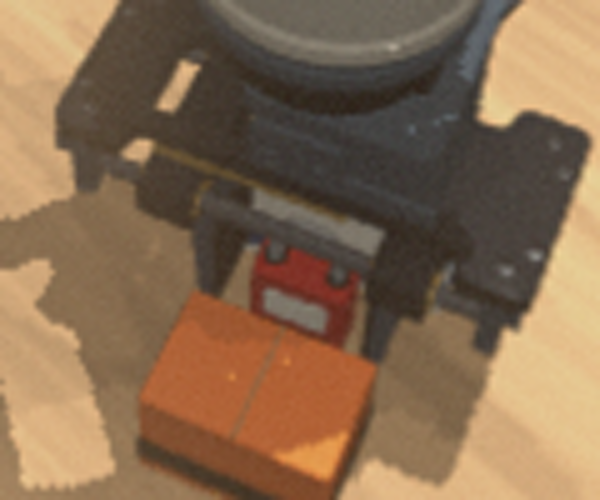

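Both fingers flank the red body, free of the cartons. Closing.

```bash
python3 -m jog '[{"slide":[0,0,0],"delta_rot":[0,0,0]},{"slide":[0,0,0],"delta_rot":[0,0,0]},{"slide":[0,0,0],"delta_rot":[0,0,0]},{"slide":[0,0,0],"delta_rot":[0,0,0]},{"slide":[0,0,0],"delta_rot":[0,0,0]},{"slide":[0,0,0],"delta_rot":[0,0,0]},{"slide":[0,0,0],"delta_rot":[0,0,0]}]' 30 20; python3 -m jog '[{"slide":[-4,0,0],"delta_rot":[0,0,0]},{"slide":[-12,0,0],"delta_rot":[0,0,0]},{"slide":[-25,0,0],"delta_rot":[0,0,0]},{"slide":[-45,0,0],"delta_rot":[0,0,0]},{"slide":[-70,0,0],"delta_rot":[0,0,0]},{"slide":[-90,0,0],"delta_rot":[0,0,0]},{"slide":[-100,0,0],"delta_rot":[0,0,0]},{"slide":[-100,0,0],"delta_rot":[0,0,0]}]'
python3 - <<'E'
from h import *
c=grab('side');cv2.imwrite('pics/aa.png',cv2.resize(c['image'][200:340,290:450],None,fx=5,fy=5,interpolation=cv2.INTER_CUBIC)[:600])
E
```

```text
clock: 19.2
tcp_pos: [0.4881, -0.1992, -0.0199]
ee_rot: [-0.411, 0.576, -0.411, -0.576]
force: [-0.8, -0.1, 5.9]
opening: 0.437
clock: 20.2
tcp_pos: [0.4883, -0.1993, 0.0807]
ee_rot: [-0.411, 0.576, -0.411, -0.575]
force: [-0.4, -1.1, -1.7]
opening: 0.435
```

View pics/aa.png

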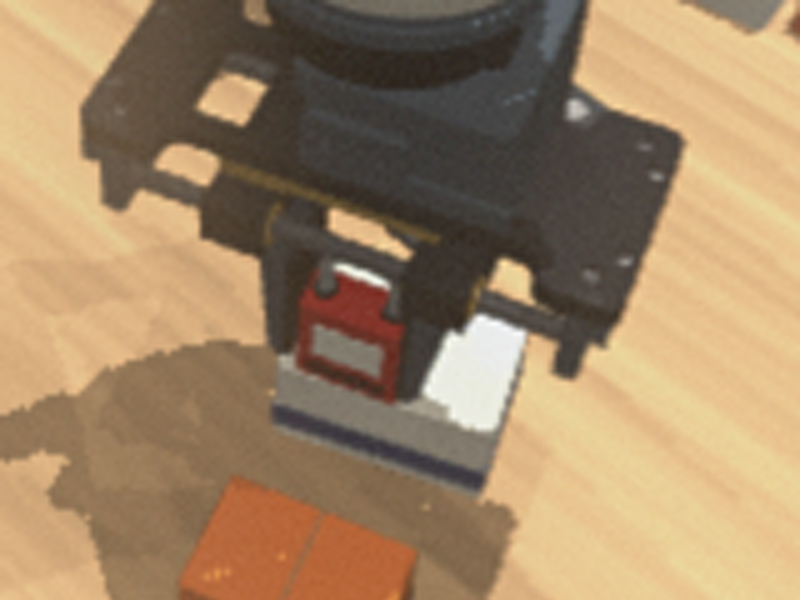

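```bash
python3 g.py .586 .1045 .17 87.5
```

```text
slide [ -90.  -191.5  255.1] rot [21.5 -0.   0. ] t 20.25 tcp [ 0.488  -0.1991  0.08  ] F [-0.1  0.1 -1.3]
```

```bash
python3 -m jog '[{"slide":[-30,0,0],"delta_rot":[0,0,0]},{"slide":[-65,0,0],"delta_rot":[0,0,0]},{"slide":[-90,-8,10],"delta_rot":[1,0,0]},{"slide":[-90,-29,39],"delta_rot":[3,0,0]},{"slide":[-90,-56,75],"delta_rot":[6,0,0]},{"slide":[-90,-84,112],"delta_rot":[9,0,0]},{"slide":[-90,-112,149],"delta_rot":[12,0,0]},{"slide":[-90,-140,186],"delta_rot":[15,0,0]},{"slide":[-90,-165,220],"delta_rot":[18,0,0]},{"slide":[-90,-184,245],"delta_rot":[20.5,0,0]},{"slide":[-90,-191.5,255],"delta_rot":[21.5,0,0]},{"slide":[-90,-191.5,255],"delta_rot":[21.5,0,0]},{"slide":[-90,-191.5,255],"delta_rot":[21.5,0,0]}]'; python3 g.py .586 .1045 .0876 87.5
```

```text
clock: 21.88
tcp_pos: [0.5857, 0.1033, 0.1697]
ee_rot: [0.511, -0.489, 0.511, 0.489]
force: [0.2, 0.1, -2.0]
opening: 0.434
slide [82.1 -0.3  1.3] rot [-0. -0. -0.] t 21.875 tcp [0.5857 0.1033 0.1697] F [ 0.2  0.1 -2. ]
```

```bash
python3 -m jog '[{"slide":[15,0,1],"delta_rot":[0,0,0]},{"slide":[35,0,1],"delta_rot":[0,0,0]},{"slide":[55,0,1],"delta_rot":[0,0,0]},{"slide":[70,0,1],"delta_rot":[0,0,0]},{"slide":[79,0,1],"delta_rot":[0,0,0]},{"slide":[82,0,1],"delta_rot":[0,0,0]},{"slide":[82,0,1],"delta_rot":[0,0,0]},{"slide":[82,0,1],"delta_rot":[0,0,0]}]'
python3 - <<'E'
from h import *
c=grab('side');cv2.imwrite('pics/ab.png',cv2.resize(c['image'][110:210,240:360],None,fx=6,fy=6,interpolation=cv2.INTER_CUBIC))
P,d=world(c)
m=cm(c,'red')&(d>0)&(P[...,2]<.16)&(P[...,2]>.09)&(abs(P[...,1]-.1)<.04)
i=c['image'].astype(int)
m2=(i[...,2]-i[...,0]>25)&(i[...,2]-i[...,1]>25)&(d>0)&(P[...,2]<.18)&(P[...,2]>.09)&(abs(P[...,1]-.1)<.04)&(P[...,0]<.63)
q=P[m2];print(len(q),np.percentile(q,[1,50,99],axis=0).round(4))
a=np.radians(-2.5);ex=np.array([np.cos(a),np.sin(a)]);ey=np.array([-np.sin(a),np.cos(a)])
pts=[np.r_[np.array([.582,.102])-.01*ex+s*.02*ey,z] for s,z in((1,.1515),(-1,.1515),(-1,.1075),(1,.1075))]
print(((proj(c,pts)-[240,110])*6).round().tolist(), ((proj(c,[[.6025,.1018,.167]])-[240,110])*6).round())
E
```

```text
clock: 22.88
tcp_pos: [0.5865, 0.1054, 0.0886]
ee_rot: [0.511, -0.489, 0.511, 0.489]
force: [-0.0, 0.1, -2.0]
opening: 0.441
104 [[0.4538 0.0776 0.109 ]
 [0.5743 0.1062 0.1469]
 [0.59   0.124  0.1543]]
[[236.0, 261.0], [302.0, 309.0], [311.0, 397.0], [247.0, 348.0]] [[327. 216.]]
```

View pics/ab.png

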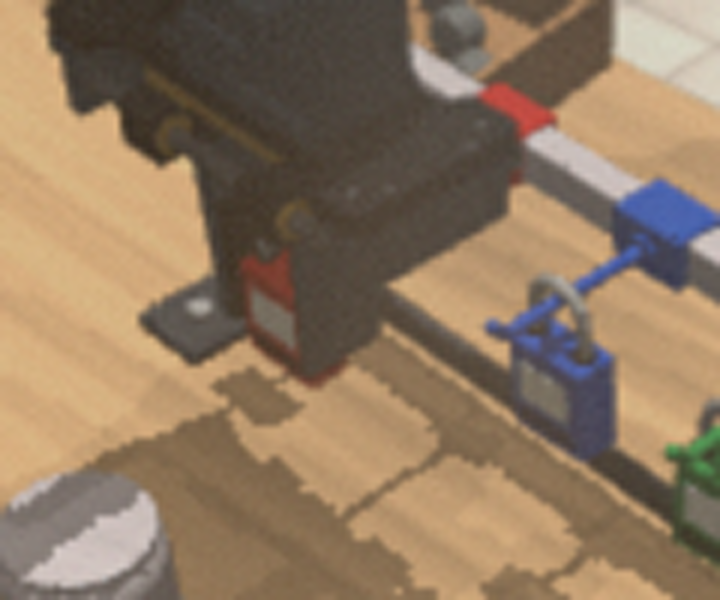

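Run:
```python
from h import *
c=load('side');P,d=world(c)
cv2.imwrite('pics/ac.png',cv2.resize(c['image'][145:180,275:310],None,fx=16,fy=16,interpolation=cv2.INTER_NEAREST))
for v in range(150,176):
  for u in(282,285,288):
    if abs(P[v,u,2]-.13)<.04 : print(u,v,P[v,u].round(4),c['image'][v,u]) if u==285 else None
for p in((280,165),(283,160),(287,166),(284,168),(291,172),(281,154),(284,154)): print(p,P[p[1],p[0]].round(4))
```

```text
285 151 [0.5838 0.1142 0.1568] [61 72 82]
285 152 [0.5829 0.1136 0.1547] [53 64 78]
285 153 [0.5817 0.1124 0.1532] [48 61 94]
285 154 [0.5806 0.1113 0.1515] [ 45  62 118]
285 155 [0.577  0.107  0.1531] [ 47  60 121]
285 156 [0.576  0.1061 0.1513] [ 51  63 124]
285 157 [0.5734 0.103  0.1516] [ 49  64 117]
285 158 [0.5731 0.1031 0.1488] [ 47  60 104]
285 159 [0.5735 0.1041 0.1451] [ 49  61 101]
285 160 [0.5722 0.1027 0.1438] [ 80  94 117]
285 161 [0.5728 0.104  0.1397] [ 95 108 120]
285 162 [0.5722 0.1036 0.1373] [ 92 106 116]
285 163 [0.5734 0.1056 0.1325] [ 96 109 120]
285 164 [0.5727 0.1051 0.1302] [ 96 110 119]
285 165 [0.5723 0.1051 0.1274] [ 82  95 114]
285 166 [0.5728 0.1063 0.1234] [ 57  71 103]
285 167 [0.5721 0.1057 0.1211] [46 60 85]
285 168 [0.5721 0.1062 0.1177] [43 59 80]
285 169 [0.5724 0.1071 0.114 ] [ 53  70 100]
(280, 165) [0.6481 0.2302 0.0075]
(283, 160) [0.5737 0.1124 0.1373]
(287, 166) [0.5716 0.097  0.1297]
(284, 168) [0.5723 0.1104 0.1151]
(291, 172) [0.5672 0.0789 0.1251]
(281, 154) [0.5745 0.1182 0.1512]
(284, 154) [0.5777 0.1113 0.1532]
```

View pics/ac.png

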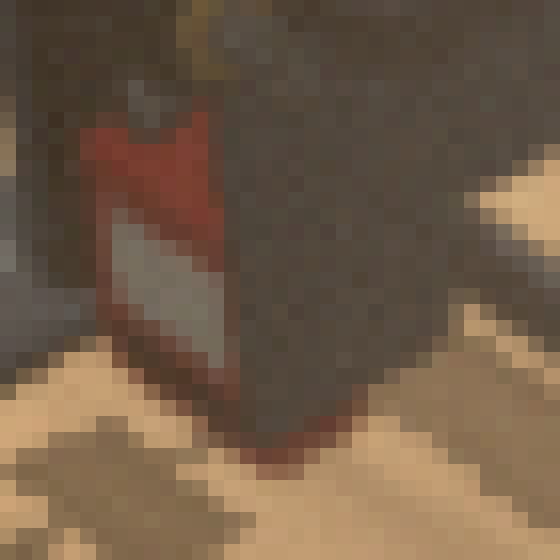

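The red lock's top is at 0.152 and it is about 1.5 mm left of the rod line. I'll correct that and insert to the tip, then check.

```bash
python3 -m jog '[{"slide":[0,0,-1.5],"delta_rot":[0,0,0]},{"slide":[0,-5,-1.5],"delta_rot":[0,0,0]},{"slide":[0,-11,-1.5],"delta_rot":[0,0,0]},{"slide":[0,-18,-1.5],"delta_rot":[0,0,0]},{"slide":[0,-25,-1.5],"delta_rot":[0,0,0]},{"slide":[0,-32,-1.5],"delta_rot":[0,0,0]},{"slide":[0,-35,-1.5],"delta_rot":[0,0,0]},{"slide":[0,-35,-1.5],"delta_rot":[0,0,0]}]'
python3 - <<'E'
from h import *
c=grab('side');cv2.imwrite('pics/ad.png',cv2.resize(c['image'][120:190,270:350],None,fx=8,fy=8,interpolation=cv2.INTER_CUBIC))
E
```

```text
clock: 23.92
tcp_pos: [0.6211, 0.1023, 0.0879]
ee_rot: [0.511, -0.489, 0.511, 0.489]
force: [0.4, 0.6, -0.5]
opening: 0.433
```

View pics/ad.png

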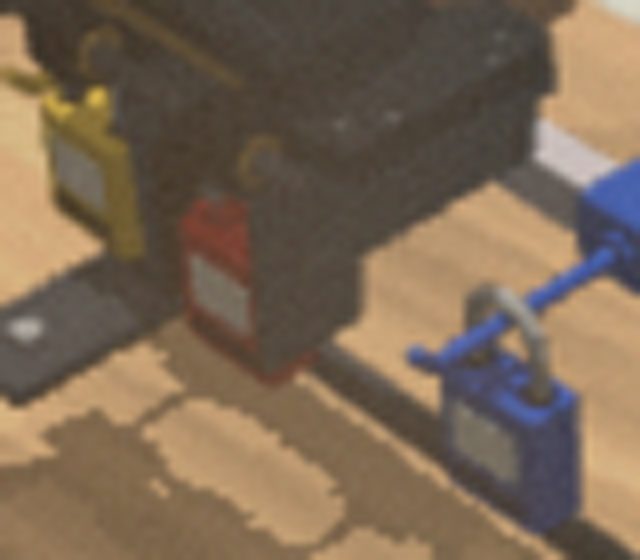

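```bash
python3 -m jog '[{"slide":[0,-5,0],"delta_rot":[0,0,0]},{"slide":[0,-11,0],"delta_rot":[0,0,0]},{"slide":[0,-17,0],"delta_rot":[0,0,0]},{"slide":[0,-22,0],"delta_rot":[0,0,0]},{"slide":[0,-24,0],"delta_rot":[0,0,0]},{"slide":[0,-24,0],"delta_rot":[0,0,0]}]'
python3 - <<'E'
from h import *
c=grab('side');cv2.imwrite('pics/ae.png',cv2.resize(c['image'][120:190,270:350],None,fx=8,fy=8,interpolation=cv2.INTER_CUBIC))
E
```

```text
clock: 24.72
tcp_pos: [0.645, 0.1012, 0.0879]
ee_rot: [0.511, -0.489, 0.511, 0.489]
force: [-0.6, 0.4, -2.0]
opening: 0.434
```

View pics/ae.png

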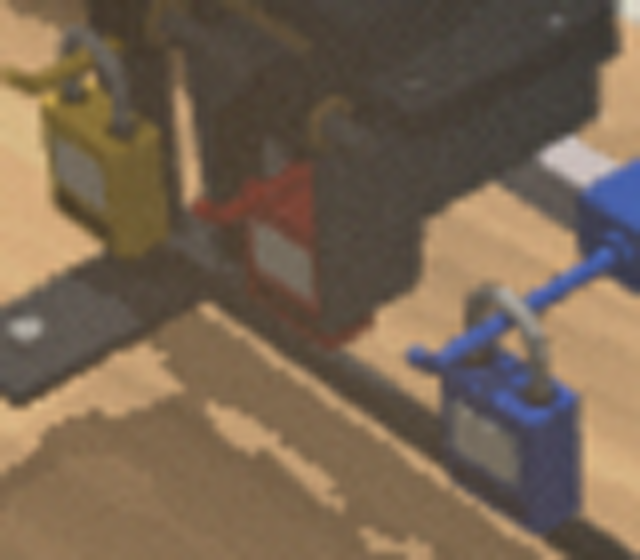

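The red rod passes through the shackle, with its tip showing at crop (205,210). Lowering.

```bash
python3 -m jog '[{"slide":[4,0,0],"delta_rot":[0,0,0]},{"slide":[8,0,0],"delta_rot":[0,0,0]},{"slide":[10,0,0],"delta_rot":[0,0,0]},{"slide":[11.5,0,0],"delta_rot":[0,0,0]},{"slide":[12,0,0],"delta_rot":[0,0,0]},{"slide":[12,0,0],"delta_rot":[0,0,0]}]'
```

```text
clock: 25.52
tcp_pos: [0.6451, 0.1012, 0.0761]
ee_rot: [0.511, -0.489, 0.511, 0.489]
force: [-0.2, 0.7, -1.8]
opening: 0.439
```

```bash
python3 -m jog '[{"slide":[0.5,0,0],"delta_rot":[0,0,0]},{"slide":[1,0,0],"delta_rot":[0,0,0]},{"slide":[1,0,0],"delta_rot":[0,0,0]}]';  python3 -m jog '[{"slide":[0.5,0,0],"delta_rot":[0,0,0]},{"slide":[1,0,0],"delta_rot":[0,0,0]},{"slide":[1,0,0],"delta_rot":[0,0,0]}]'
```

```text
clock: 25.9
tcp_pos: [0.6451, 0.1013, 0.0752]
ee_rot: [0.511, -0.489, 0.511, 0.489]
force: [-0.3, -0.4, 1.2]
opening: 0.437
clock: 26.28
tcp_pos: [0.6454, 0.1013, 0.0747]
ee_rot: [0.511, -0.489, 0.511, 0.489]
force: [-2.2, -0.7, 9.2]
opening: 0.436
```

The rod is now taking the load. I'll ease back 0.5 mm and release.

```bash
python3 -m jog '[{"slide":[-0.5,0,0],"delta_rot":[0,0,0]},{"slide":[-0.5,0,0],"delta_rot":[0,0,0]}]'
python3 -m jog '[{"slide":[0,0,0],"delta_rot":[0,0,0]},{"slide":[0,0,0],"delta_rot":[0,0,0]},{"slide":[0,0,0],"delta_rot":[0,0,0]},{"slide":[0,0,0],"delta_rot":[0,0,0]},{"slide":[0,0,0],"delta_rot":[0,0,0]},{"slide":[0,0,0],"delta_rot":[0,0,0]}]' 60
python3 - <<'E'
from h import *
c=grab('side');cv2.imwrite('pics/af.png',cv2.resize(c['image'][120:190,270:350],None,fx=8,fy=8,interpolation=cv2.INTER_CUBIC))
E
```

```text
clock: 26.52
tcp_pos: [0.6452, 0.1013, 0.0749]
ee_rot: [0.511, -0.489, 0.511, 0.489]
force: [-1.4, -1.0, 6.5]
opening: 0.434
clock: 27.28
tcp_pos: [0.645, 0.1012, 0.0745]
ee_rot: [0.511, -0.489, 0.511, 0.489]
force: [-0.0, 1.0, -0.1]
opening: 0.659
```

View pics/af.png

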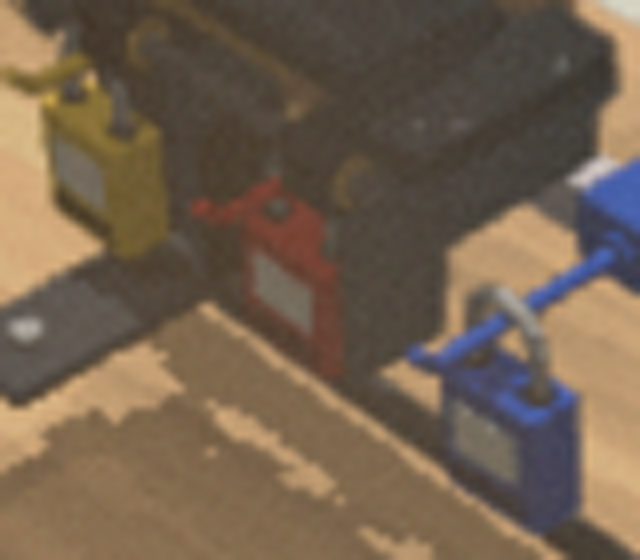

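Released and hanging. Next I'll rise straight up, move aside, let everything settle and verify.

```bash
python3 -m jog '[{"slide":[-8,0,0],"delta_rot":[0,0,0]},{"slide":[-25,0,0],"delta_rot":[0,0,0]},{"slide":[-55,0,0],"delta_rot":[0,0,0]},{"slide":[-90,0,0],"delta_rot":[0,0,0]},{"slide":[-130,0,0],"delta_rot":[0,0,0]},{"slide":[-160,20,10],"delta_rot":[0,0,0]},{"slide":[-180,60,50],"delta_rot":[0,0,0]},{"slide":[-180,100,95],"delta_rot":[0,0,0]},{"slide":[-180,120,145],"delta_rot":[0,0,0]},{"slide":[-180,140,200],"delta_rot":[0,0,0]},{"slide":[-180,150,250],"delta_rot":[0,0,0]},{"slide":[-180,150,300],"delta_rot":[0,0,0]},{"slide":[-180,150,300],"delta_rot":[0,0,0]},{"slide":[-180,150,300],"delta_rot":[0,0,0]},{"slide":[-180,150,300],"delta_rot":[0,0,0]},{"slide":[-180,150,300],"delta_rot":[0,0,0]}]'; cp /tmp/top.npy /tmp/oldtop.npy
python3 - <<'E'
from h import *
for n in('side','top'):
    c=grab(n);i=c['image']
    a=i[90:220,250:400] if n=='side' else i[120:280,190:450]
    k=5 if n=='side' else 3
    a=cv2.resize(a,None,fx=k,fy=k,interpolation=cv2.INTER_CUBIC)[:600];cv2.imwrite(f'pics/ag{n}.png',a)
    P,d=world(c)
    for col,cy in(('blue',.0105),('red',.100),('green',-.079),('yellow',.19)):
        base=cm(c,col)&(d>0)&(abs(P[...,1]-cy)<.03)&(P[...,0]>.58)&(P[...,0]<.676)
        m=base&(P[...,2]>.13)&(P[...,2]<.1435); q=P[m]
        r=P[base&(abs(P[...,2]-.1625)<.0045)]
        if len(q)>5: print(n,col,'bodytop',len(q),((np.percentile(q,2,axis=0)+np.percentile(q,98,axis=0))/2).round(4), 'rod y',r[:,1].mean().round(4) if len(r) else '', 'x',r[:,0].mean().round(4) if len(r) else '')
    s=i.astype(int); st=(s.max(-1)-s.min(-1)<30)&(s.max(-1)>60)&(d>0)&(P[...,2]>.163)&(P[...,2]<.176)&(P[...,0]<.672)&(P[...,0]>.6)
    for cy in(.0105,.1,-.079,.19):
        q=P[st&(abs(P[...,1]-cy)<.02)]
        if len(q): print('  bow',cy,len(q),q.mean(0).round(4),q[:,2].max().round(4))
    for nm,(u,v) in dict(w=(386,210),o=(402,250),can=(291,249)).items():
        if n=='top':
            h={'w':.0512,'o':.0571,'can':.1558}[nm]
            o=np.load('/tmp/top0.npy',allow_pickle=True).item() if 0 else None
c=load('top');P,d=world(c)
hsv=cv2.imread('pics/top0.png')
diff=cv2.absdiff(hsv,c['image']).max(-1)
for nm,(u0,u1,v0,v1) in dict(w=(362,410,190,230),o=(382,424,233,268),can=(275,308,233,266)).items(): print(nm,'diff mean',diff[v0:v1,u0:u1].mean(),(diff[v0:v1,u0:u1]>40).sum())
print(observe()['clock'],observe()['force'])
E
```

```text
clock: 29.32
tcp_pos: [0.5086, 0.4066, 0.2549]
ee_rot: [0.511, -0.489, 0.511, 0.489]
force: [-0.2, -0.3, 0.3]
opening: 0.659
side blue bodytop 10 [0.6325 0.0047 0.1402] rod y 0.0085 x 0.6522
side red bodytop 25 [0.6398 0.0988 0.1391] rod y 0.0993 x 0.6441
side yellow bodytop 30 [0.6359 0.1887 0.1379] rod y 0.1896 x 0.6454
  bow 0.0105 27 [0.6297 0.0091 0.166 ] 0.1702
  bow 0.1 14 [0.6397 0.098  0.1669] 0.1686
  bow -0.079 27 [ 0.63   -0.0808  0.1661] 0.1697
  bow 0.19 14 [0.6366 0.1893 0.1665] 0.169
top blue bodytop 58 [0.6349 0.0102 0.1396] rod y 0.0106 x 0.6419
top red bodytop 66 [0.6423 0.1006 0.1384] rod y 0.1004 x 0.6421
top green bodytop 61 [ 0.6285 -0.0784  0.1391] rod y -0.0792 x 0.6407
top yellow bodytop 65 [0.6382 0.191  0.1387] rod y 0.19 x 0.6454
  bow 0.0105 35 [0.6342 0.0105 0.166 ] 0.1705
  bow 0.1 19 [0.6418 0.1002 0.168 ] 0.1712
  bow -0.079 23 [ 0.6285 -0.0777  0.1675] 0.1715
  bow 0.19 25 [0.6379 0.191  0.167 ] 0.1738
w diff mean 9.974479166666667 85
o diff mean 8.33469387755102 41
can diff mean 5.776859504132231 0
29.425 [0.34003687 0.65690016 0.29692852]
```

View pics/agside.png

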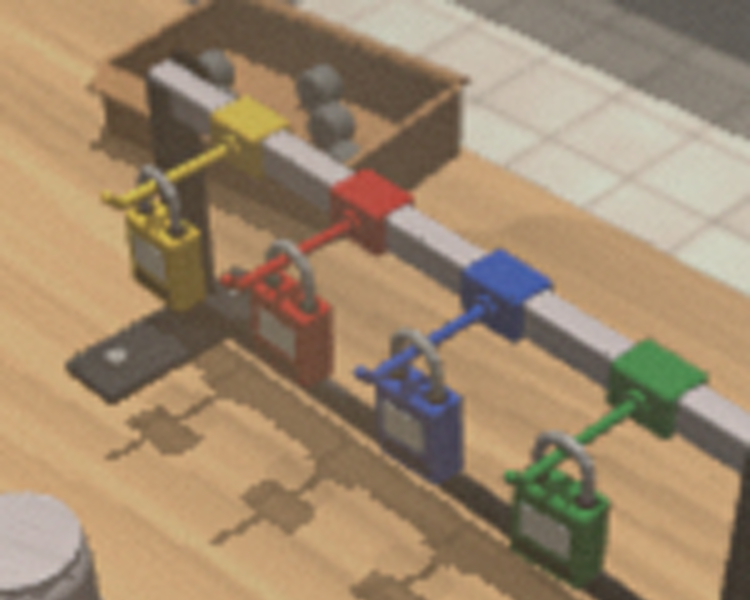

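View pics/agtop.png

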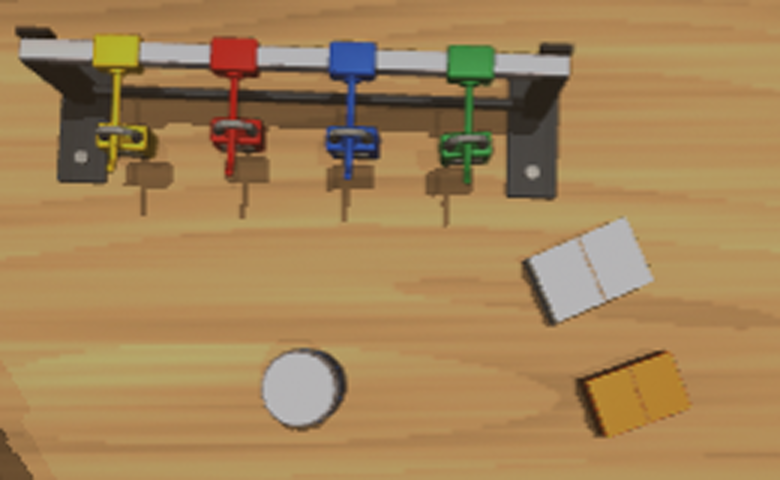

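Both padlocks hang upright on their own hooks, within about 1 mm of the rods, and the cartons and can look unmoved. Handing in.

```bash
python3 -c "
from workcell import finish_job
print(finish_job())"
```

```text
the job is handed in; nothing more can be done
None
```

The blue padlock now hangs on the blue hook and the red one on the red hook, and I handed the job in at about 29.5 s. `finish_job` gave no verdict, so what follows rests on my own last checks.

- **How it went:** I lifted the blue padlock off the red hook and threaded it onto the blue hook. I then took the red padlock from between the cartons, turned it to line up and hung it on the red hook. Each rod took the padlock's weight before I opened the fingers.
- **Padlocks:** In the last pictures both hang upright, roughly 40–43 mm out from the saddle. They sit within about 1 mm sideways of the rods in the top view, and the body tops are at about 139 mm, as they should be when hung. In the side view the blue padlock read 0.6 mm off at the shackle; its body-top reading of 4 mm used only 10 points, so I did not rely on it.
- **Green and yellow padlocks, cartons and can:** The green and yellow padlocks look unmoved in the pictures. The cartons and the can differ from the first picture only slightly at the edges; I did not measure their shift in millimetres.
- **What disagreed:** The cameras showed the gripper about 31–33 mm higher and 4 mm nearer the robot than the reported tool position. My first grip on the blue padlock caught only its top edge. I reopened and measured the offset from the pictures, then corrected for it in both grasps and in placing both padlocks.

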